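Hang the desiccant cartridge in the dry box and lower its heavy cover

TASK

Hang the white and blue desiccant cartridge by its slot on the steel hook inside the dry box and let go of it. Then close the box: push the heavy cover down slowly, under control, all the way home so that it does not slam, and take the hand away. Leave the things standing around the box where they are.

Things in the scene. Friction and masses are not known exactly. Their poses are not given: they have to be found in the camera images.
- dry_box: White sheet-metal storage box with a sloping top, fixed to the table; its position and yaw vary. Origin: centre of its underside, on the table. Its frame: +x to the back (hinge side), +y to the left, z up. Outside 190 mm deep (x -95 to +95), 220 mm wide (y -110 to +110); front wall 80 mm high, back wall 130 mm high, side walls sloping between; walls 6 mm, floor 8 mm thick. The cover stands half over it, so the rear of the box is reached from the front with the tool leaning.
- hook (a point): Steel wire hook on the middle of the inside of the back wall. Wire 6 mm thick. The level bar comes 55 mm straight out of the back wall toward the front (-x of the box), then a tip rises 8 mm within 6 mm further (tip end 61 mm from the wall). This point is on the axis of the level bar, 35 mm from the back wall, 95 mm above the table (87 mm above the box floor); the tip end is 26 mm in front of it. Axes as the box.
- cover (a joint): Angle of the grey cover about its hinge at the top of the back wall (rad): 0 closed (it then slopes down to the front by 0.257 rad), growing as it opens, stop at 1.5; starts open at about 1.3 to 1.46 and then overhangs the rear half of the box. A stiff friction hinge holds it where it is left, also against its weight (about 0.9 kg); it takes about 5 to 6 N at the rubber strip to start it from open, about 2 to 3 N when nearly closed. It springs nowhere and does not latch.
- cover_hinge (a point): Point on the hinge axis in the middle of the cover, 130 mm above the table at the top of the back wall. The hinge axis runs along the box's y. Axes are those of the cover: -x from the hinge toward its free edge, z out of its outer (upper) face.
- cover_pad (a point): Centre of the black ribbed rubber push strip (30 x 140 mm, along y) on the outer face of the cover by its free edge; 181 mm along the cover from the hinge and 17 mm off the cover's underside plane, which holds the hinge axis. The cover is 14 mm thick (17 with the strip), 236 mm wide, its free edge 27.5 mm beyond this point. Axes as cover_hinge: z points out of the outer face, the side to push on.
- cartridge_mid (a point): Centre of the body of the desiccant cartridge, a loose 80 g white plastic block with blue grilles and a blue tab, standing upright. Body 24 mm thick (its x), 36 mm wide (its y), 46 mm high; this point is 23 mm above its foot. On top stands a blue hanging tab 6 mm thick (x), 30 mm wide (y), with a slot right through along x; the whole is 80 mm high. The two faces alike.
- cartridge_slot (a point): Centre of the slot in the cartridge's tab, 62 mm above its foot, 39 mm above cartridge_mid. The slot is 18 mm wide (y) and 24 mm high (z), open along the cartridge's x. Hanging on the level bar, it is 9 mm below the bar's axis and the cartridge's foot is 16 mm above the box floor.
- rack: Blue rack with small tubes, 62 x 200 x 47 mm, a bystander at the right of the box. Origin: centre of its underside.
- amber_bottle: Small bottle with a black cap, 49 mm wide, 94 mm high, a bystander at the right. Origin: centre of its underside.
- tall_tube: Tube with a blue cap standing upright, 34 mm wide, 110 mm high, a bystander at the right front. Origin: centre of its underside.
Not all that is in view belongs to the job. Leave any orange, pink or yellow look-alike of the part that bears cartridge_mid alone.

How it is judged:
By the outcome, as a careful person would: the job done as asked, in the order asked, and still so for the second after the job is handed in, with the robot touching nothing.
It also fails if it takes over 64 s, if anything falls off the work surface, if the arm or the gripper's body presses on something with over 40 N, if the wrist force passes 120 N, or if a joint passes its speed limit or range.

ROBOT

A 6-joint arm with a two-finger parallel gripper is mounted at the origin on a cart in front of the work surface, level with it; the furniture and walls round the work are solid. World frame = base frame: x ahead of the robot, y to its left, z up, the work surface at z = 0. Lengths are in mm, angles in rad, forces in N, time in s.
With the tool pointing down it reaches from about 325 to 850 mm from the base axis. Payload 15.5 kg.
Tool frame: the origin (TCP) lies at the very end of the fingers, on their centre line; the grasp point (between the pads) lies 19 mm behind it; z points along the fingers, y is the direction in which the jaws open and shut (so a half turn about z gives the same grasp; the last joint's range is limited). The gripper opens to 91 mm and grips with 3 to 60 N. Pads are 32 mm wide; open, the fingers measure 118 mm over their backs; the gripper's body (76 mm by 178 mm) begins 60 mm behind the grasp point.
Start: joints at [-1.375, 0.494, 1.345, -0, 1.302, -0.096], TCP at [179.799, -598.581, 213.915] pointing down, gripper open.
Joint ranges: [-2.91, 2.91], [-0.82, 2.16], [0.22, 2.67], [-1.22, 4.37], [0.12, 2.79], [-3.08, 3.08]. Speed limits (rad/s): [1.89, 1.89, 2.57, 3.01, 3.01, 3.01].

INTERFACE

Orientations are given as a unit quaternion [w, x, y, z].
In Python, from rig import bot gives the robot as it stands.
- The arm moves only by the shell command python3 -m handwheel 'ROWS' [OPENING]. ROWS is JSON, one flat list of numbers, 6 for each row, row after row: the shift along the world's x, y, z each as a share of 1 m, from -1 to 1, then the turn, a rotation vector about the world's x, y, z each as a share of 180 degrees, from -1 to 1. A call has 1 to 8 rows; each row shifts and turns the pose as measured when the row begins; what a row does not reach is not made up. A row lasts 1/12 s, in which the tool goes at most 41.7 mm and 7.16 degrees, less where a joint would pass 70% of its speed; a pose out of reach is approached as far as the arm can. A call with a number of a shift or a turn outside -1 to 1 is refused whole. A call with a gripper value outside its range is refused whole. OPENING is the opening, from 0 (shut) to 1 (fully open), set as the call begins (- or left out, the last holds). The fingers move at their own pace and stop on an object; the grip force is fixed at half the most. Time passes only in rows, so rows that do not move let the fingers close. It gives the time, the measured TCP pose, the force and the opening at its end, in the units of the state.
- bot.sense(): the state, without advancing time (a new reading comes with each control period).
- bot.camera(name): name is "scene" or "top" or "wrist"; returns (picture, depth): 480x640x3 uint8, red, green, blue; 480x640 float32, mm along the optical axis (not along the pixel's ray), 0 where there is no reading.
- bot.get_calibration(name): a dict with "fx", "fy", "cx", "cy" (pixels), "k1" (the pictures are not rectified: a ray, as slopes to the right and down, at radius r is drawn at 1 + k1 r^2 times it, then the intrinsics apply), "world_from_camera" (4x4, takes a point from camera to world coordinates); the wrist camera has in their place "hand_eye" (4x4, takes a point from camera to tool coordinates, whose origin is the TCP and whose axes are the flange's). Camera axes: x right, y up, looking along -z (the intrinsics and any distortion apply to the point x, -y, -z); pixel columns grow to the right and rows downward; lengths in mm; the calibration is good to about 2 mm. A picture is of the moment at which its call begins: read the wrist's pose just before it. get_calibration takes no time and is no camera call.
- bot.job_done(): hands the job in, once; it reports no verdict.
Trained networks look in the newest picture that a camera, given by its name, has taken for a name from the list of things; names that differ only in an ending like _2 or _b are one class to them, and where a whole thing is asked for, a point or a joint stands for the part that bears it (a point fixed in the world has none). Each returns a list of dicts, best first, with "p" (0 to 1); they miss things now and then, are a little off and sometimes report something else, mostly with a low value. They report only what shows in the picture. A call takes as long as a camera call. They do not tell look-alikes from the thing itself.
- bot.boxes_of(thing, camera): "extent" ([centre column, centre row, width, height] in pixels, round what is visible of it).
The state is a dict: "time_s": time; "joint_pos": joint angles; "dq": joint speeds; "effort": joint torques, N m; "tcp_pos": TCP position; "tcp_rot": TCP orientation; "wrist_force": force on the tool from outside, world axes, zero at the start; "ft_torque": the same for the moment, N m; "opening": finger opening in mm.
Only numpy, scipy, OpenCV 4.12 (cv2) and the standard library are available. Lean on these libraries where they do the work, as an engineer would, in place of code of your own. Each camera call takes 0.05 s, during which the arm holds its last target.

## Working session

There is one attempt and no reset: what is moved stays moved. The work goes in short steps, Python scripts to look and compute and a shell command to move; the robot and the scene stay as the last step left them, time stands still between calls to the robot, and variables do not carry over. Pictures are saved under pics/ and viewed, and the job is handed in when it is done.

```bash
ls; mkdir -p pics
python3 - <<'E'
from rig import bot
import cv2
s=bot.sense();print(s)
for n in("scene","top"):
    p,d=bot.camera(n);cv2.imwrite(f"pics/{n}0.png",p[:,:,::-1])
    import numpy as np;np.save(f"pics/{n}0d.npy",d)
    for t in("dry_box","cover","cartridge_mid","rack","amber_bottle","tall_tube"):
        print(n,t,[(round(b["p"],2),[round(float(x)) for x in b["extent"]]) for b in bot.boxes_of(t,n)])
    print(bot.get_calibration(n))
print(bot.get_calibration("wrist"))
E
```

```text
pics
{'time_s': 0.0, 'joint_pos': array([-1.37449900e+00,  4.94176018e-01,  1.34613317e+00, -1.95910112e-05,
        1.30249247e+00, -9.54826017e-02]), 'dq': array([-8.09220229e-05,  6.15444447e-04, -2.76162981e-04, -1.00587408e-03,
       -9.42737499e-04, -5.02707961e-04]), 'effort': array([ 8.69654585e-03, -8.78809977e+01, -3.81855226e+01,  7.13809370e-02,
        5.31293883e-02, -2.19147802e-05]), 'tcp_pos': array([ 179.71850925, -598.20700019,  213.34202867]), 'tcp_rot': array([-6.03260349e-04,  9.89376362e-01,  1.45375545e-01, -3.98900241e-05]), 'wrist_force': array([-0.39595095,  0.28560386, -0.35373649]), 'ft_torque': array([-0.00040141, -0.0729794 ,  0.02416813]), 'opening': 91.47065314658985}
scene dry_box [(0.59, [279, 199, 122, 137])]
scene cover [(0.64, [300, 158, 88, 60])]
scene cartridge_mid [(0.86, [262, 306, 19, 38]), (0.76, [360, 280, 21, 37]), (0.71, [297, 284, 22, 37]), (0.61, [341, 307, 18, 35])]
scene rack [(0.63, [384, 240, 42, 37])]
scene amber_bottle []
scene tall_tube [(0.7, [396, 272, 9, 35])]
{'fx': 543.0586186971129, 'fy': 543.0586186971129, 'cx': 326.7198
[... 1096 characters left out ...]
  7.02895410e-03,
        -2.19491784e+02],
       [ 6.32923752e-03,  5.13988478e-02,  9.98658149e-01,
         1.10565404e+03],
       [ 0.00000000e+00,  0.00000000e+00,  0.00000000e+00,
         1.00000000e+00]])}
{'fx': 431.49089791338963, 'fy': 431.49089791338963, 'cx': 321.9048484406721, 'cy': 236.1113132580898, 'k1': 0.014213207582532309, 'hand_eye': array([[-3.55417199e-04,  9.67669715e-01,  2.52220532e-01,
         7.02977273e+01],
       [ 9.99999904e-01,  2.79302126e-04,  3.37581381e-04,
        -2.79346007e-01],
       [ 2.56221548e-04,  2.52220628e-01, -9.67669721e-01,
        -1.71307148e+02],
       [ 0.00000000e+00,  0.00000000e+00,  0.00000000e+00,
         1.00000000e+00]])}
```

View pics/scene0.png

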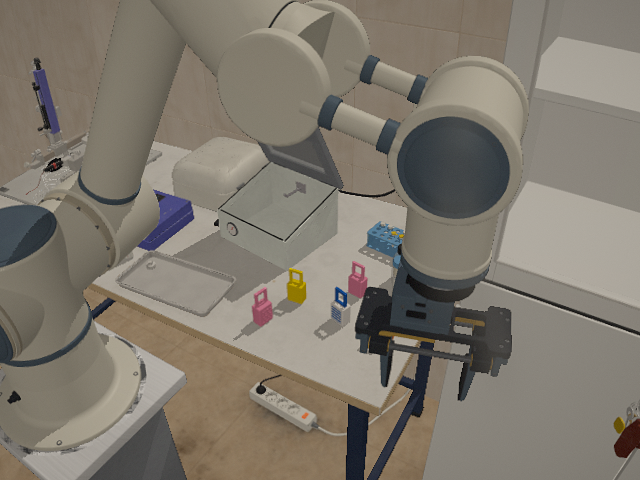

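View pics/top0.png

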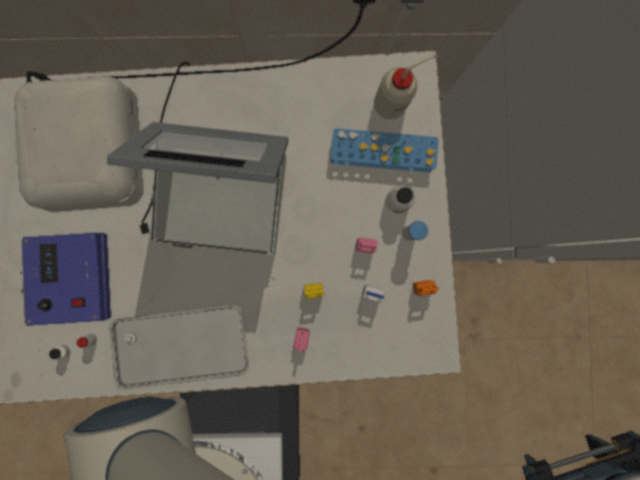

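Run:
```python
import cv2
a=cv2.imread("pics/scene0.png")[245:345,215:415]; b=cv2.imread("pics/top0.png")[220:370,280:460]
cv2.imwrite("pics/cs.png",cv2.resize(a,None,fx=4,fy=4,interpolation=cv2.INTER_CUBIC))
cv2.imwrite("pics/ct.png",cv2.resize(b,None,fx=4,fy=4,interpolation=cv2.INTER_CUBIC))
```

```text
(no output)
```

View pics/cs.png

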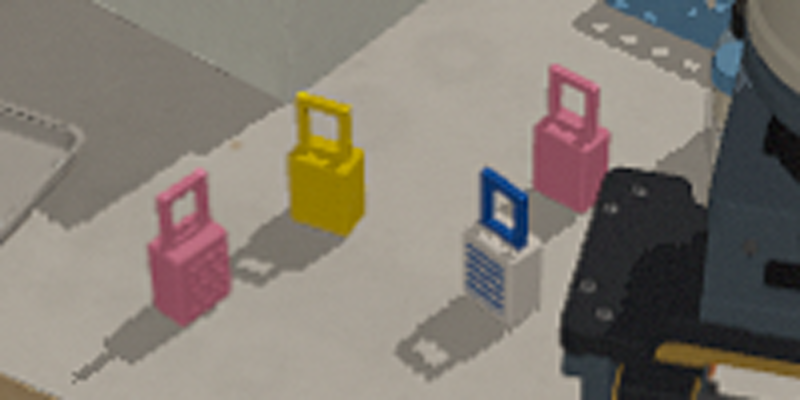

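View pics/ct.png

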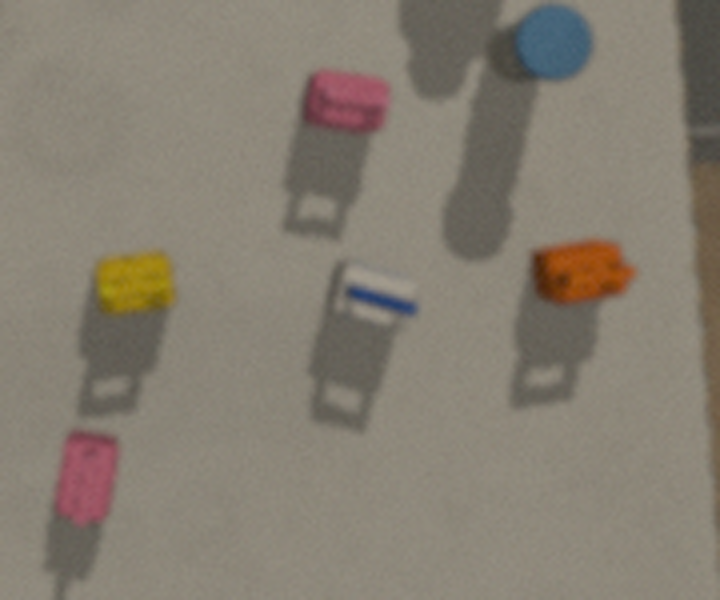

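Candidates (scene view): pink (262,306), yellow (297,284), pink (360,280), white/blue (341,307). In the top view, (375,295) is white/blue and (426,288) is orange. The white block with the blue tab and grilles at scene (341,307) / top (375,295) is the only one that fits, and the crops confirm it. Next I measure.

```bash
cat > h.py <<'E'
import numpy as np, cv2
from scipy.spatial.transform import Rotation as R
def T_tool(s):
    q=s["tcp_rot"];T=np.eye(4);T[:3,:3]=R.from_quat([q[1],q[2],q[3],q[0]]).as_matrix();T[:3,3]=s["tcp_pos"];return T
def wfc(cal,s=None):
    return cal["world_from_camera"] if "world_from_camera" in cal else T_tool(s)@cal["hand_eye"]
def rays(cal,uv):
    K=np.array([[cal["fx"],0,cal["cx"]],[0,cal["fy"],cal["cy"]],[0,0,1.]])
    return cv2.undistortPoints(np.float64(uv).reshape(-1,1,2),K,np.array([cal["k1"],0,0,0,0.])).reshape(-1,2)
def cloud(cal,d,s=None):
    v,u=np.mgrid[0:480,0:640]
    n=rays(cal,np.c_[u.ravel(),v.ravel()]).reshape(480,640,2)
    P=np.stack([n[...,0]*d,-n[...,1]*d,-d],-1)
    T=wfc(cal,s);W=P@T[:3,:3].T+T[:3,3];W[d<=0]=np.nan;return W
def proj(cal,P,s=None):
    T=np.linalg.inv(wfc(cal,s));C=np.atleast_2d(P)@T[:3,:3].T+T[:3,3]
    a=C[:,0]/-C[:,2];b=-C[:,1]/-C[:,2];r=1+cal["k1"]*(a*a+b*b)
    return np.c_[cal["fx"]*a*r+cal["cx"],cal["fy"]*b*r+cal["cy"]]
E
python3 - <<'E'
from rig import bot
from h import *
for n in("top","scene"):
    cal=bot.get_calibration(n);d=np.load(f"pics/{n}0d.npy");im=cv2.imread(f"pics/{n}0.png");W=cloud(cal,d)
    np.save(f"pics/{n}W.npy",W)
    hsv=cv2.cvtColor(im,cv2.COLOR_BGR2HSV)
    m=np.zeros((480,640),bool)
    if n=="top": m[278:308,358:394]=1
    else: m[283:330,326:356]=1
    z=W[...,2]
    blue=m&(hsv[...,0]>100)&(hsv[...,0]<130)&(hsv[...,1]>140)
    body=m&(z>15)
    print(n,"blue",blue.sum(),"body",body.sum(),np.nanmean(W[body],0),np.nanmax(W[body],0),np.nanmin(W[body],0))
    t=m&(z>56); print("tab pts",t.sum(),np.nanmedian(W[t],0) if t.any() else 0)
    if t.any():
        q=W[t][:,:2];u,s_,vt=np.linalg.svd(q-q.mean(0));print("axis",vt[0],np.degrees(np.arctan2(vt[0][1],vt[0][0])),s_)
    t=m&(z>38)&(z<56)
    q=np.float32(W[t][:,:2]);print("bodytop",t.sum(),cv2.minAreaRect(q))
    print("table z",np.nanmedian(W[300:330,260:290,2] if n=="top" else W[290:310,230:245,2]))
W=np.load("pics/topW.npy")
def row(r,c0,c1,st):
    print("row",r);print(np.c_[np.arange(c0,c1,st),W[r,c0:c1:st].round(0)].tolist())
row(220,140,300,5);
print([(v,W[v,215].round().tolist()) for v in range(120,260,4)])
E
```

```text
top blue 11 body 293 [ 419.51811412 -335.83616152   52.96657944] [ 434.22170613 -318.13863341   85.92920604] [ 403.92803291 -356.82313007   15.96182292]
tab pts 63 [ 419.41611153 -337.32681706   82.0403523 ]
axis [0.27599146 0.96116009] 73.97889246157631 [74.09860939 13.89244966]
bodytop 211 ((418.6487121582031, -337.569580078125), (35.57304763793945, 26.21510887145996), 73.36836242675781)
table z 1.789546867066747
scene blue 110 body 511 [ 417.31572065 -340.8435927    45.925853  ] [ 502.84302682 -308.03821665  334.63002019] [ 118.05497928 -525.54410632   15.32847167]
tab pts 107 [ 415.76834241 -342.92851264   75.05002868]
axis [-0.8441487 -0.5361091] -147.58084060080546 [896.53725374  71.06144208]
bodytop 183 ((446.383056640625, -341.21343994140625), (37.25368118286133, 89.79132080078125), 83.8457260131836)
table z -1.7164288149746199
row 220
[[140.0, 564.0, 107.0, 1.0], [145.0, 564.0, 98.0, 0.0], [150.0, 563.0, 88.0, 2.0], [155.0, 556.0, 53.0, 92.0], [160.0, 559.0, 53.0, 59.0], [165.0, 561.0, 52.0, 26.0], [170.0, 562.0, 47.0, 11.0], [175.0, 562.0, 37.0, 10.0], [180.0, 562.0, 29.0, 
[... 982 characters left out ...]
0, 306.0]), (164, [617.0, -89.0, 310.0]), (168, [609.0, -92.0, 325.0]), (172, [604.0, -91.0, 320.0]), (176, [646.0, -40.0, 9.0]), (180, [638.0, -41.0, 14.0]), (184, [631.0, -40.0, 11.0]), (188, [623.0, -40.0, 9.0]), (192, [615.0, -39.0, 9.0]), (196, [608.0, -39.0, 7.0]), (200, [600.0, -39.0, 9.0]), (204, [592.0, -39.0, 8.0]), (208, [584.0, -40.0, 10.0]), (212, [576.0, -40.0, 14.0]), (216, [569.0, -40.0, 12.0]), (220, [561.0, -39.0, 10.0]), (224, [553.0, -40.0, 11.0]), (228, [546.0, -40.0, 12.0]), (232, [538.0, -39.0, 10.0]), (236, [530.0, -39.0, 10.0]), (240, [523.0, -39.0, 9.0]), (244, [515.0, -39.0, 12.0]), (248, [508.0, -38.0, 2.0]), (252, [500.0, -38.0, 5.0]), (256, [492.0, -38.0, 1.0])]
```

Run:
```python
import cv2
a=cv2.imread("pics/scene0.png")[120:270,200:360]; b=cv2.imread("pics/top0.png")[110:260,100:300]
cv2.imwrite("pics/bs.png",cv2.resize(a,None,fx=4,fy=4,interpolation=cv2.INTER_CUBIC))
cv2.imwrite("pics/bt.png",cv2.resize(b,None,fx=4,fy=4,interpolation=cv2.INTER_CUBIC))
```

```text
(no output)
```

View pics/bs.png

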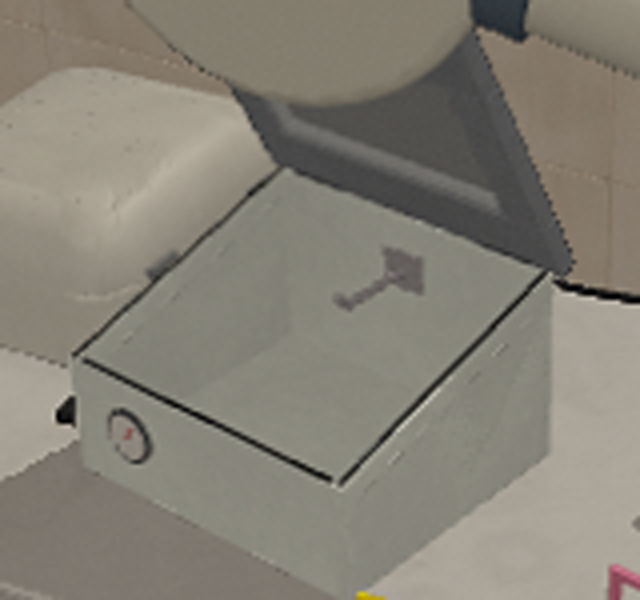

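View pics/bt.png

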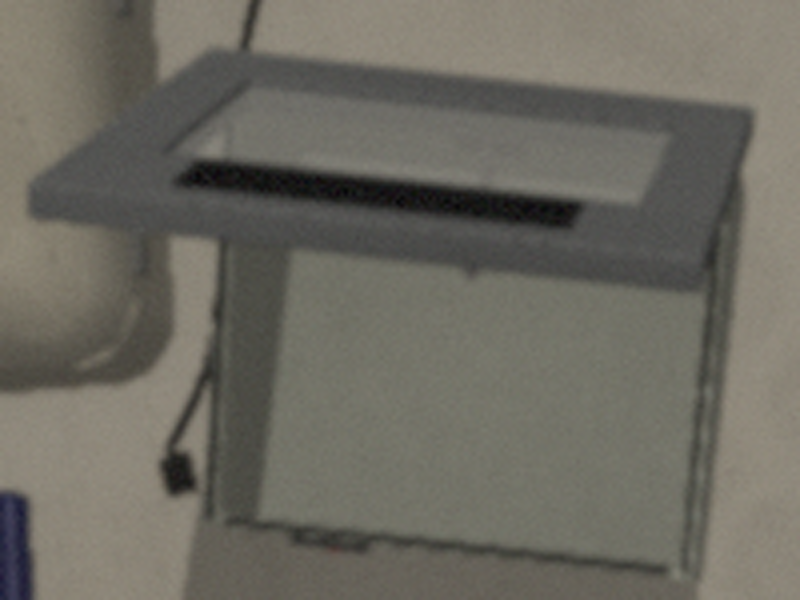

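```bash
cat > fit.py <<'E'
from rig import bot
from h import *
from scipy.optimize import least_squares
cs,ct=bot.get_calibration("scene"),bot.get_calibration("top")
def boxpts():
    L=[(-95,110,80),(-95,-110,80),(95,-110,130),(95,110,130),(-95,-110,0),(-95,110,0),(95,-110,0)]
    return np.float64(L)
S=np.float64([[75,357],[338,483],[548,272],[280,170],[345,597],[85,468],[550,460]])/4+[200,120]
Tt=np.float64([[207,520],[690,577]])/4+[100,110]
Cv=np.float64([[222,48],[752,108],[33,188],[705,268],[698,288]])/4+[100,110]
def w(p,P):
    c,s=np.cos(p[2]),np.sin(p[2]);return P@np.array([[c,s,0],[-s,c,0],[0,0,1]])+[p[0],p[1],0]
def cov(th,L):
    a=th-.257;return np.array([[95-np.cos(a)*r+np.sin(a)*n,y,130+np.sin(a)*r+np.cos(a)*n] for r,y,n in L])
def res(p):
    B=boxpts()
    e1=(proj(cs,w(p,B))-S).ravel(); e2=(proj(ct,w(p,B[:2]))-Tt).ravel()
    e3=(proj(ct,w(p,cov(p[3],[(208.5,118,14),(208.5,-118,14),(208.5,-118,0)])))-Cv[2:]).ravel()
    return np.r_[e1,e2*1.5,e3*1.5]
if __name__=="__main__":
    r=least_squares(res,[600,-40,-.07,1.38],loss="soft_l1",x_scale=[10,10,.1,.1]);print(r.x,r.fun.round(1))
    c=np.linalg.inv(r.jac.T@r.jac);print(np.sqrt(np.diag(c)))
    np.save("box.npy",r.x);p=r.x
    for n,v in dict(hook=(54,0,95),tip=(28,0,103)).items():print(n,w(p,np.float64([v])))
    print("pad",w(p,cov(p[3],[(181,0,17)])),"edge",w(p,cov(p[3],[(208.5,0,0),(208.5,0,14)])))
    for n,c in(("scene",cs),("top",ct)):
        im=cv2.imread(f"pics/{n}0.png")
        for P in(w(p,boxpts()),w(p,np.float64([[54,0,95],[28,0,103],[89,0,95]])),w(p,cov(p[3],[(208.5,118,14),(208.5,-118,14),(181,0,17)]))):
            for u in proj(c,P):cv2.circle(im,tuple(int(round(x*8)) for x in u),8,(0,0,255),-1,cv2.LINE_AA,3)
        im=im[110:290,100:360];cv2.imwrite(f"pics/fit_{n}.png",cv2.resize(im,None,fx=3,fy=3,interpolation=cv2.INTER_CUBIC))
E
python3 fit.py
```

```text
[ 6.01282527e+02 -5.73277972e+01 -1.29203295e-01  1.34417408e+00] [-1.9 -0.7  0.3  1.3  1.1 -0.6 -0.1 -1.9  0.3  1.2 -0.6 -1.3  0.1 -2.3
 -1.2  0.1  0.5 -0.  -2.1 -0.2  0.4 -0.8  1.9  6. ]
[0.76130605 0.66777169 0.00433211 0.00530733]
hook [[654.83242977 -64.28537958  95.        ]]
tip [[629.04914343 -60.93543249 103.        ]]
pad [[626.95411298 -60.6632313  298.14708754]] edge [[599.34856483 -57.07652306 314.5884754 ]
 [611.63968551 -58.67347247 321.09832217]]
```

View pics/fit_scene.png

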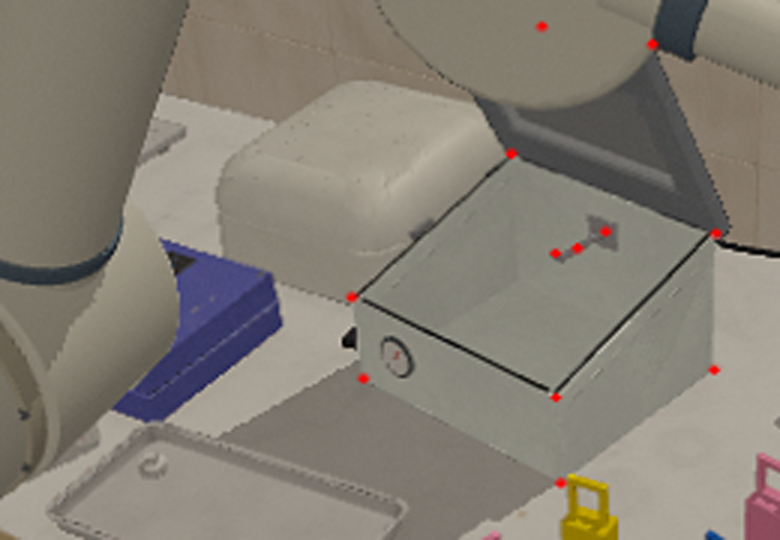

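View pics/fit_top.png

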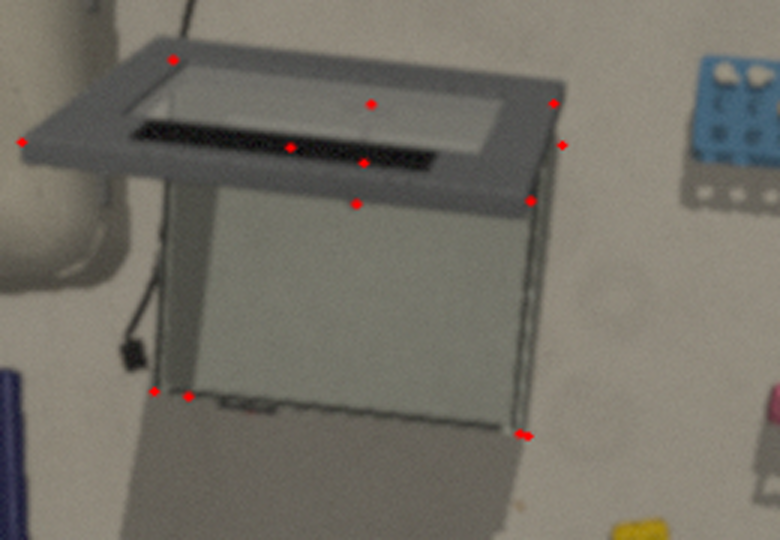

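```bash
cat > plan.py <<'E'
import sys,json
from rig import bot
from h import *
def Rt(yaw,lean):
    c,s=np.cos(yaw),np.sin(yaw);cl,sl=np.cos(lean),np.sin(lean)
    z=np.array([sl*c,sl*s,-cl]);x=np.array([cl*c,cl*s,sl]);y=np.cross(z,x);return np.c_[x,y,z]
def plan(pos,yaw,lean):
    s=bot.sense();T=T_tool(s);Rg=Rt(np.radians(yaw),np.radians(lean))
    rv=R.from_matrix(Rg@T[:3,:3].T).as_rotvec();d=np.array(pos)-T[:3,3]
    print("t",round(s["time_s"],2),"j",s["joint_pos"].round(2),"tcp",s["tcp_pos"].round(1),"F",s["wrist_force"].round(1),"op",round(s["opening"],1))
    x=T[:3,0];z=T[:3,2];print("yaw",np.degrees(np.arctan2(x[1],x[0])).round(1),"lean",np.degrees(np.arcsin(z[:2]@x[:2]/np.linalg.norm(x[:2]))).round(1))
    print("d mm",d.round(1),"share rot",(rv/np.pi).round(4),"deg",np.degrees(np.linalg.norm(rv)).round(1))
if __name__=="__main__":
    a=list(map(float,sys.argv[1:]));plan(a[:3],a[3],a[4])
E
python3 plan.py 333 -314 116 -16 45
```

```text
t 0.7 j [-1.37  0.49  1.35 -0.    1.3  -0.1 ] tcp [ 179.8 -598.5  213.9] F [-0.3 -0.4 -0.5] op 91.3
yaw 16.7 lean -0.0
d mm [153.2 284.5 -97.9] share rot [ 0.0016 -0.2533 -0.1722] deg 55.1
```

```bash
python3 -m handwheel '[0.019,0.035,-0.006,0,-0.0317,-0.0215, 0.019,0.035,-0.006,0,-0.0317,-0.0215, 0.019,0.035,-0.006,0,-0.0317,-0.0215, 0.019,0.035,-0.006,0,-0.0317,-0.0215, 0.019,0.035,-0.006,0,-0.0317,-0.0215, 0.019,0.035,-0.006,0,-0.0317,-0.0215, 0.019,0.035,-0.006,0,-0.0317,-0.0215, 0.019,0.035,-0.006,0,-0.0317,-0.0215]' 1; python3 plan.py 333 -314 116 -16 45
```

```text
time_s: 1.37
tcp_pos: [319.9, -355.7, 175.6]
tcp_rot: [0.053, 0.933, -0.097, 0.343]
wrist_force: [1.9, -0.1, -0.6]
opening: 91.1
t 1.37 j [-1.44  0.31  2.22  1.19  0.71 -0.65] tcp [ 319.9 -355.7  175.6] F [ 1.9 -0.1 -0.6] op 91.1
yaw -11.0 lean 40.5
d mm [ 13.1  41.7 -59.6] share rot [ 0.0039 -0.0264 -0.0188] deg 5.9
```

```bash
python3 -m handwheel '[0.006,0.02,-0.01,0.002,-0.013,-0.009, 0.006,0.02,-0.01,0.002,-0.013,-0.009, 0,0,0,0,0,0]' ; python3 plan.py 333 -314 116 -16 45
python3 - <<'E'
from rig import bot
from h import *
s=bot.sense();p,d=bot.camera("wrist");cv2.imwrite("pics/w1.png",p[:,:,::-1]);np.save("pics/w1d.npy",d)
import pickle;pickle.dump(s,open("pics/w1.pkl","wb"))
print([(round(b["p"],2),[round(float(x)) for x in b["extent"]]) for b in bot.boxes_of("cartridge_mid","wrist")])
E
```

```text
time_s: 1.62
tcp_pos: [330.9, -316.7, 158.1]
tcp_rot: [0.053, 0.917, -0.125, 0.376]
wrist_force: [0.1, 1.1, 0.8]
opening: 91.1
t 1.62 j [-1.44  0.38  2.37  1.55  0.7  -1.01] tcp [ 330.9 -316.7  158.1] F [0.1 1.1 0.8] op 91.1
yaw -15.4 lean 44.6
d mm [  2.1   2.7 -42.1] share rot [ 0.0003 -0.0024 -0.0022] deg 0.6
[(0.85, [426, 206, 59, 81]), (0.79, [312, 247, 49, 68]), (0.75, [160, 263, 64, 53]), (0.62, [277, 158, 48, 79]), (0.59, [172, 416, 14, 10])]
```

View pics/w1.png

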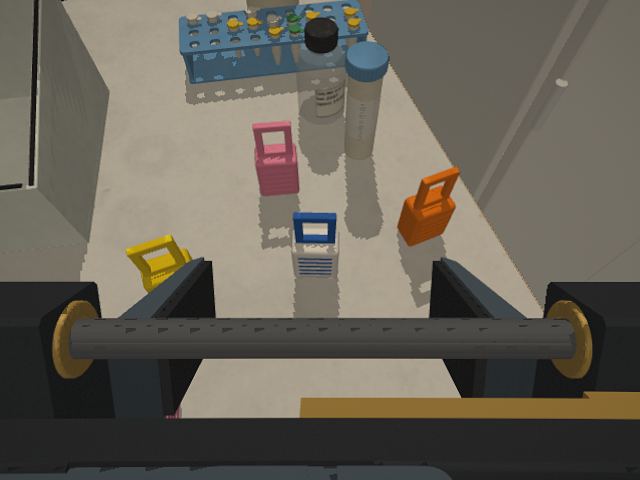

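Wrist view: the white/blue cartridge stands at (316,245), between the fingers and facing square to them. Its neighbours are pink (277,160), orange (430,207) and yellow (160,262).

Run:
```python
from rig import bot
from h import *
import pickle
s=pickle.load(open("pics/w1.pkl","rb"));cal=bot.get_calibration("wrist");d=np.load("pics/w1d.npy");im=cv2.imread("pics/w1.png")
W=cloud(cal,d,s);hsv=cv2.cvtColor(im,cv2.COLOR_BGR2HSV)
m=np.zeros((480,640),bool);m[205:285,285:345]=1
z=W[...,2]
tab=m&(hsv[...,0]>100)&(hsv[...,0]<130)&(hsv[...,1]>150)&(z>50)
q=W[tab];print(tab.sum(),np.median(q,0),q.min(0),q.max(0),"table",np.nanmedian(W[150:170,200:240,2]))
u,sv,vt=np.linalg.svd(q-q.mean(0),full_matrices=False);print(vt,sv)
A=cv2.minAreaRect(np.float32(q[:,:2]));print(A)
bt=m&(z>44)&(z<50)&~tab;print("btop",bt.sum(),cv2.minAreaRect(np.float32(W[bt][:,:2])),np.median(W[bt],0))
ys,xs=np.where(tab);print("tab px",xs.min(),xs.max(),ys.min(),ys.max())
cv2.imwrite("pics/w1c.png",cv2.resize(im[195:295,270:360],None,fx=6,fy=6,interpolation=cv2.INTER_CUBIC))
```

```text
768 [ 418.32831485 -335.8114608    76.29185343] [ 411.34409341 -350.36358604   50.00004338] [ 424.75947748 -321.83094938   81.82601419] table 0.467405478026933
[[-0.01561453  0.00978007 -0.99983025]
 [ 0.28891241  0.95734324  0.00485247]
 [-0.95722819  0.28878759  0.01777405]] [331.95736966 259.98422324  47.38272353]
((418.6650085449219, -336.25701904296875), (28.649229049682617, 7.330712795257568), 72.71623992919922)
btop 916 ((418.6731872558594, -335.9019470214844), (35.82646560668945, 24.08505630493164), 74.81446838378906) [ 414.75878294 -335.43152634   46.26500692]
tab px 294 335 213 241
```

View pics/w1c.png

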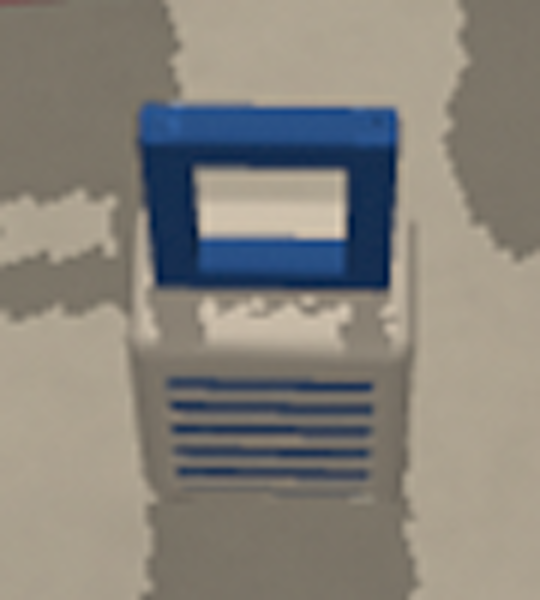

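```bash
python3 -m handwheel '[0.0125,-0.003,-0.0175,0,-0.0006,-0.0006, 0.0125,-0.003,-0.0175,0,-0.0006,-0.0006, 0.0125,-0.003,-0.0175,0,-0.0006,-0.0006, 0.0125,-0.003,-0.0175,0,-0.0006,-0.0006, 0.0125,-0.003,-0.0175,0,0,0, 0.0125,-0.003,-0.0175,0,0,0, 0.0125,-0.003,-0.0175,0,0,0, 0,0,0,0,0,0]' ; python3 plan.py 431.5 -339.7 17 -16 45
```

```text
time_s: 2.38
tcp_pos: [429.0, -355.4, 36.7]
tcp_rot: [0.06, 0.913, -0.121, 0.385]
wrist_force: [0.5, -0.8, 0.9]
opening: 91.3
t 2.38 j [-1.17  0.8   2.28  2.21  0.76 -1.52] tcp [ 429.  -355.4   36.7] F [ 0.5 -0.8  0.9] op 91.3
yaw -14.5 lean 45.9
d mm [  2.5  15.7 -19.7] share rot [ 0.0064  0.0033 -0.0028] deg 1.4
```

```bash
python3 -m handwheel '[0.001,0.006,-0.004,0.003,0.0015,-0.0015, 0.001,0.006,-0.005,0.003,0.0015,-0.0015, 0.001,0.003,-0.006,0,0,0, 0,0,-0.003,0,0,0, 0,0,0,0,0,0]' ; python3 plan.py 431.5 -339.7 17 -16 45
```

```text
time_s: 2.8
tcp_pos: [434.1, -340.9, 21.9]
tcp_rot: [0.053, 0.914, -0.128, 0.382]
wrist_force: [0.4, 0.4, 0.7]
opening: 91.0
t 2.8 j [-1.13  0.84  2.3   2.28  0.79 -1.57] tcp [ 434.1 -340.9   21.9] F [0.4 0.4 0.7] op 91.0
yaw -16.0 lean 45.4
d mm [-2.6  1.2 -4.9] share rot [ 0.0004  0.0022 -0.0003] deg 0.4
```

```bash
python3 -m handwheel '[-0.002,0.001,-0.004,0,0.001,0, -0.001,0,-0.001,0,0.001,0,0,0,0,0,0,0]' ; python3 plan.py 431.5 -339.7 17 -16 45;python3 - <<'E'
from rig import bot
from h import *
s=bot.sense();p,d=bot.camera("wrist");cv2.imwrite("pics/w2.png",p[:,:,::-1])
E
```

```text
time_s: 3.05
tcp_pos: [430.5, -340.2, 18.1]
tcp_rot: [0.054, 0.915, -0.128, 0.38]
wrist_force: [0.1, -0.1, 0.3]
opening: 91.2
t 3.05 j [-1.14  0.85  2.3   2.29  0.8  -1.59] tcp [ 430.5 -340.2   18.1] F [ 0.1 -0.1  0.3] op 91.2
yaw -15.9 lean 45.1
d mm [ 1.   0.5 -1.1] share rot [ 0.0005  0.0004 -0.0001] deg 0.1
```

View pics/w2.png

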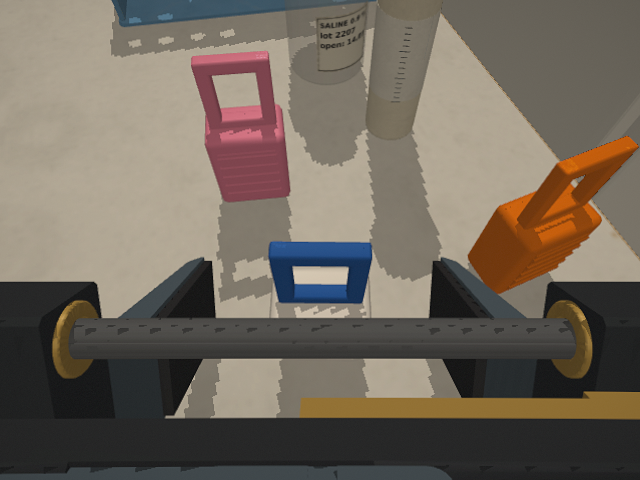

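The blue tab (320,272) is centred between the fingers (~212 and ~433), so I close.

```bash
python3 -m handwheel '[0,0,0,0,0,0,0,0,0,0,0,0,0,0,0,0,0,0,0,0,0,0,0,0,0,0,0,0,0,0,0,0,0,0,0,0,0,0,0,0,0,0]' 0; python3 plan.py 431.5 -339.7 17 -16 45
```

```text
time_s: 3.68
tcp_pos: [430.5, -340.6, 18.8]
tcp_rot: [0.054, 0.914, -0.128, 0.38]
wrist_force: [0.3, 0.3, 0.0]
opening: 47.5
t 3.68 j [-1.14  0.85  2.3   2.29  0.8  -1.59] tcp [ 430.5 -340.6   18.8] F [0.3 0.3 0. ] op 47.5
yaw -15.9 lean 45.1
d mm [ 1.   0.9 -1.8] share rot [0.0007 0.0006 0.0001] deg 0.2
```

```bash
python3 -m handwheel '[0,0,0,0,0,0,0,0,0,0,0,0,0,0,0,0,0,0,0,0,0,0,0,0]' 0; python3 plan.py 431.5 -339.7 17 -16 45
```

```text
time_s: 4.02
tcp_pos: [430.5, -340.6, 18.8]
tcp_rot: [0.054, 0.914, -0.128, 0.38]
wrist_force: [0.2, 1.1, 0.6]
opening: 36.2
t 4.02 j [-1.14  0.85  2.3   2.29  0.8  -1.59] tcp [ 430.5 -340.6   18.8] F [0.2 1.1 0.6] op 36.2
yaw -15.9 lean 45.1
d mm [ 1.   0.9 -1.8] share rot [0.0007 0.0006 0.0001] deg 0.2
```

```bash
python3 -m handwheel '[0,0,0.01,0,0,0, 0,0,0.03,0,0,0, 0,0,0.035,0,0,0, 0,0,0.035,0,0,0,0,0.005,0.02,0,0,0,0,0,0,0,0,0]' ; python3 plan.py 554 -51 128 -7.4 45
```

```text
time_s: 4.52
tcp_pos: [429.0, -335.0, 143.7]
tcp_rot: [0.053, 0.915, -0.13, 0.377]
wrist_force: [-1.1, -0.2, -1.6]
opening: 35.6
t 4.52 j [-1.13  0.46  2.24  1.79  0.57 -0.94] tcp [ 429.  -335.   143.7] F [-1.1 -0.2 -1.6] op 35.6
yaw -16.2 lean 44.8
d mm [125.  284.  -15.7] share rot [-0.0004 -0.0009  0.0485] deg 8.7
```

```bash
cat > kin.py <<'E'
from h import *
from scipy.optimize import least_squares
def R_(ax,a): return R.from_rotvec(np.array(ax,float)*a).as_matrix()
def fk(g,j):
    h,a1,L1,L2,e,d,e5=g
    X,Y,Z=[1,0,0],[0,1,0],[0,0,1]
    A=R_(Z,j[0]);p=A@[a1,0,h]
    A=A@R_(Y,j[1]);p=p+A@[0,0,L1]
    A=A@R_(Y,j[2]);p=p+A@[e,0,L2]
    A=A@R_(Z,S4*j[3]);A=A@R_(Y,j[4]);p=p+A@[e5,0,0]
    A=A@R_(Z,S6*j[5]);p=p+A@[0,0,d]
    return p,A
S4=1;S6=1
D=[([-1.37449900e+00,4.94176018e-01,1.34613317e+00,0,1.30249247,-9.5482e-02],[179.7,-598.2,213.6],[0,.98938,.14538,0]),
([-1.44,.31,2.22,1.19,.71,-.65],[319.9,-355.7,175.6],[0.053,0.933,-0.097,0.343]),
([-1.44,.38,2.37,1.55,.7,-1.01],[330.9,-316.7,158.1],[0.053,0.917,-0.125,0.376]),
([-1.17,.8,2.28,2.21,.76,-1.52],[429,-355.4,36.7],[0.06,0.913,-0.121,0.385]),
([-1.14,.85,2.3,2.29,.8,-1.59],[430.5,-340.4,18.5],[0.054,0.914,-0.128,0.38]),
([-1.13,.46,2.24,1.79,.57,-.94],[429,-335,143.7],[0.053,0.915,-0.13,0.377])]
if __name__=="__main__":
    for S4 in(1,-1):
      for S6 in(1,-1):
        A=fk([0]*7,D[3][0])[1];B=R.from_quat(np.roll(D[3][2],-1)).as_matrix();print(S4,S6,(A.round(2)).tolist(),B.round(2).tolist())
        f=lambda g:np.concatenate([fk(g,j)[0]-p for j,p,q in D])
        r=least_squares(f,[300,0,400,400,0,200,0]);print(r.x.round(0),r.cost,r.fun.round(0))
E
python3 kin.py
```

```text
1 1 [[0.27, 0.67, 0.69], [0.96, -0.18, -0.2], [-0.01, 0.72, -0.7]] [[0.67, -0.27, 0.69], [-0.17, -0.96, -0.2], [0.72, 0.02, -0.7]]
[370. -47. 601. 435. 125. 450.   3.] 2013.3835950068888 [-59. -11.  -0.   3.   6.  -2.   5.   6.   2.  -6.  -0.  -2.  -5.  -1.
   1.   2. -17.   0.]
1 -1 [[-0.2, -0.7, 0.69], [-0.98, 0.08, -0.2], [0.09, -0.71, -0.7]] [[0.67, -0.27, 0.69], [-0.17, -0.96, -0.2], [0.72, 0.02, -0.7]]
[370. -47. 601. 435. 125. 450.   3.] 2013.3835950068888 [-59. -11.  -0.   3.   6.  -2.   5.   6.   2.  -6.  -0.  -2.  -5.  -1.
   1.   2. -17.   0.]
-1 1 [[0.84, -0.43, -0.33], [-0.53, -0.56, -0.63], [0.09, 0.71, -0.7]] [[0.67, -0.27, 0.69], [-0.17, -0.96, -0.2], [0.72, 0.02, -0.7]]
[-574.  368.  520.  -28.   48. -376.  -56.] 10873.697977423546 [-57. -21.   8.  -1. -22.   6.   6. -58.  -6. -13. -10.  -0.  -7. -26.
   3. -50. 103. -11.]
-1 -1 [[-0.88, 0.34, -0.33], [0.47, 0.61, -0.63], [-0.01, -0.72, -0.7]] [[0.67, -0.27, 0.69], [-0.17, -0.96, -0.2], [0.72, 0.02, -0.7]]
[-574.  368.  520.  -28.   48. -376.  -56.] 10873.697977423546 [-57. -21.   8.  -1. -22.   6.   6. -58.  -6. -13. -10.  -0.  -7. -26.
   3. -50. 103. -11.]
```

```bash
sed -i 's/h,a1,L1,L2,e,d,e5=g/h,a1,L1,L2,e,d,e5,b,b4=g/; s/A@\[a1,0,h\]/A@[a1,b,h]/; s/A@\[e5,0,0\]/A@[e5,b4,0]/; s/200,0\])/200,0,60,0])/; s/\[0\]\*7/[0]*9/; s/for S4 in(1,-1)/for S4 in(1,)/; s/for S6 in(1,-1)/for S6 in(1,)/' kin.py; python3 kin.py
```

```text
1 1 [[0.27, 0.67, 0.69], [0.96, -0.18, -0.2], [-0.01, 0.72, -0.7]] [[0.67, -0.27, 0.69], [-0.17, -0.96, -0.2], [0.72, 0.02, -0.7]]
[261.   1. 592. 379. 115. 357.  -6.  61.  -1.] 14.303984087017112 [ 0. -0.  0.  1.  2. -1. -1. -2.  1. -2.  1. -1.  2. -0.  2. -1. -1. -1.]
```

```bash
cat > ik.py <<'E'
from kin import *
from plan import Rt
g=[261,1,592,379,115,357,-6,61,-1]
lo=np.array([-2.91,-.82,.22,-1.22,.12,-3.08]);hi=np.array([2.91,2.16,2.67,4.37,2.79,3.08])
B=R_([0,0,1],-np.pi/2)
j0=D[3][0];_,A=fk(g,j0);off=A.T@R.from_quat(np.roll(D[3][2],-1)).as_matrix();off=np.round(off)
def ik(pos,yaw,lean,j):
    Rg=Rt(np.radians(yaw),np.radians(lean))
    def f(q):
        p,A=fk(g,q);return np.r_[p-pos,200*R.from_matrix(Rg.T@A@off).as_rotvec()]
    r=least_squares(f,np.clip(j,lo+1e-3,hi-1e-3),bounds=(lo,hi));return r.x,np.abs(r.fun).max()
bx=np.array([601.3,-57.3]);th=-.1292
def bw(x,y,z):
    c,s=np.cos(th),np.sin(th);return np.array([bx[0]+c*x-s*y,bx[1]+s*x+c*y,z])
E
cat > t.py <<'E'
from ik import *
print(off)
j=D[5][0]
for lean in(45,40,35,50):
    print("lean",lean)
    o=np.array([43.5*0,0,0])
    def tcp(sl): # slot box pos
        l=np.radians(lean);mid=np.array([sl[0],0,sl[2]-32]); return bw(*(mid+19*np.array([np.sin(l),0,-np.cos(l)])))
    for start in([-.9,.46,2.24,1.8,.5,-1],[-.2,.6,2.2,3.14,.5,-3],[-.2,.6,2.0,.2,.3,.1]):
        q=start
        for sl in((-60,0,170),(-10,0,150),(-10,0,99),(54,0,99),(54,0,86)):
            q,e=ik(tcp(sl),-7.4,lean,q);print(sl,q.round(2),round(e,1))
        print()
E
python3 t.py
```

```text
[[ 0. -1.  0.]
 [ 1.  0.  0.]
 [-0.  0.  1.]]
lean 45
(-60, 0, 170) [-0.26  0.51  2.3   2.93  0.46 -1.48] 0.0
(-10, 0, 150) [-0.24  0.58  2.19  2.94  0.42 -1.47] 0.0
(-10, 0, 99) [-0.24  0.72  2.22  3.    0.59 -1.53] 0.0
(54, 0, 99) [-0.23  0.72  2.06  2.97  0.43 -1.49] 0.0
(54, 0, 86) [-0.23  0.75  2.06  2.99  0.46 -1.5 ] 0.0

(-60, 0, 170) [-0.26  0.51  2.3   2.93  0.46 -1.48] 0.0
(-10, 0, 150) [-0.24  0.58  2.19  2.94  0.42 -1.47] 0.0
(-10, 0, 99) [-0.24  0.72  2.22  3.    0.59 -1.53] 0.0
(54, 0, 99) [-0.23  0.72  2.06  2.97  0.43 -1.49] 0.0
(54, 0, 86) [-0.23  0.75  2.06  2.99  0.46 -1.5 ] 0.0

(-60, 0, 170) [-0.26  0.51  2.3   2.93  0.46 -1.48] 0.0
(-10, 0, 150) [-0.24  0.58  2.19  2.94  0.42 -1.47] 0.0
(-10, 0, 99) [-0.24  0.72  2.22  3.    0.59 -1.53] 0.0
(54, 0, 99) [-0.23  0.72  2.06  2.97  0.43 -1.49] 0.0
(54, 0, 86) [-0.23  0.75  2.06  2.99  0.46 -1.5 ] 0.0

lean 40
(-60, 0, 170) [-0.25  0.46  2.23  2.82  0.25 -1.36] 0.0
(-10, 0, 150) [-0.23  0.54  2.12  2.83  0.22 -1.35] 0.0
(-10, 0, 99) [-0.24  0.67  2.16  2.96  0.38 -1.48] 0.0
(54, 0, 99) [-0.22  0.68  1.99  2.89  0.24 
[... 1588 characters left out ...]
-0.25  0.8   2.28  3.01  0.81 -1.56] 0.0
(54, 0, 99) [-0.23  0.77  2.11  3.01  0.62 -1.53] 0.0
(54, 0, 86) [-0.23  0.81  2.12  3.01  0.65 -1.53] 0.0

(-60, 0, 170) [-0.27  0.59  2.38  2.97  0.7  -1.53] 0.0
(-10, 0, 150) [-0.25  0.64  2.26  2.98  0.63 -1.52] 0.0
(-10, 0, 99) [-0.25  0.8   2.28  3.01  0.81 -1.56] 0.0
(54, 0, 99) [-0.23  0.77  2.11  3.01  0.62 -1.53] 0.0
(54, 0, 86) [-0.23  0.81  2.12  3.01  0.65 -1.53] 0.0

(-60, 0, 170) [-0.27  0.59  2.38  2.97  0.7  -1.53] 0.0
(-10, 0, 150) [-0.25  0.64  2.26  2.98  0.63 -1.52] 0.0
(-10, 0, 99) [-0.25  0.8   2.28  3.01  0.81 -1.56] 0.0
(54, 0, 99) [-0.23  0.77  2.11  3.01  0.62 -1.53] 0.0
(54, 0, 86) [-0.23  0.81  2.12  3.01  0.65 -1.53] 0.0
```

```bash
python3 -m handwheel '[0.0135,0.031,0,0,0,0.006, 0.0135,0.031,0,0,0,0.006, 0.0135,0.031,0,0,0,0.006, 0.0135,0.031,0,0,0,0.006, 0.0135,0.031,0,0,0,0.006, 0.0135,0.031,0,0,0,0.006, 0.0135,0.031,0,0,0,0.006, 0.0135,0.031,0,0,0,0.006]' ; python3 plan.py 554 -51 128 -7.4 45
```

```text
time_s: 5.18
tcp_pos: [535.4, -86.1, 140.7]
tcp_rot: [0.03, 0.923, -0.062, 0.378]
wrist_force: [0.8, -1.1, -0.1]
opening: 35.9
t 5.18 j [-0.37  0.45  2.32  2.75  0.43 -1.38] tcp [535.4 -86.1 140.7] F [ 0.8 -1.1 -0.1] op 35.9
yaw -7.4 lean 44.5
d mm [ 18.6  35.1 -12.7] share rot [ 0.0021 -0.003   0.0026] deg 0.8
```

```bash
python3 -m handwheel '[0.006,0.012,0,0.001,-0.001,0.001, 0.003,0.009,0,0.001,-0.001,0.001, 0,0.006,0,0,0,0,0,0,0,0,0,0]' ; python3 plan.py 554 -51 128 -7.4 45
python3 - <<'E'
from rig import bot
from h import *
import pickle
s=bot.sense();p,d=bot.camera("wrist");cv2.imwrite("pics/w3.png",p[:,:,::-1]);np.save("pics/w3d.npy",d)
pickle.dump(s,open("pics/w3.pkl","wb"))
p,d=bot.camera("scene");cv2.imwrite("pics/s3.png",p[:,:,::-1])
E
```

```text
time_s: 5.52
tcp_pos: [544.6, -50.7, 136.7]
tcp_rot: [0.024, 0.924, -0.055, 0.377]
wrist_force: [0.4, 0.1, -1.3]
opening: 35.8
t 5.52 j [-0.27  0.47  2.31  2.89  0.42 -1.45] tcp [544.6 -50.7 136.7] F [ 0.4  0.1 -1.3] op 35.8
yaw -6.7 lean 44.4
d mm [ 9.4 -0.3 -8.7] share rot [ 0.0005 -0.0033 -0.0029] deg 0.8
```

View pics/w3.png

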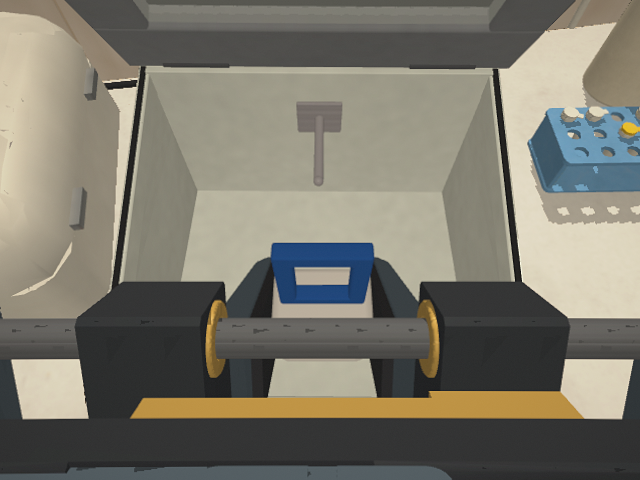

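View pics/s3.png

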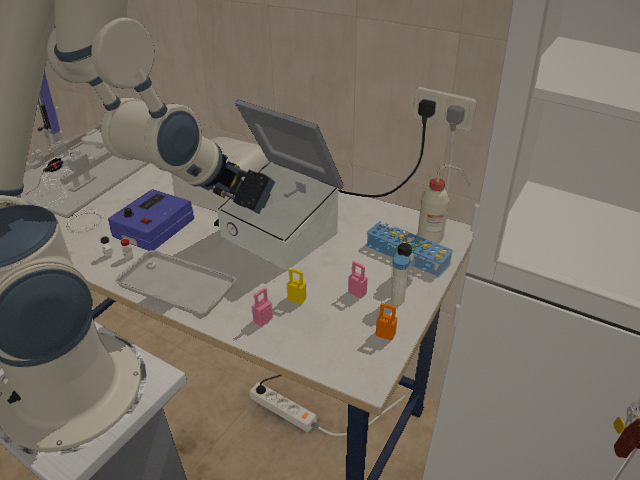

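Wrist view: hook bar runs from (319,115) to its tip (319,183). The held tab's slot is at (322,275), roughly in line. I'll measure both in the same view.

Run:
```python
from rig import bot
from h import *
from ik import bw
import pickle
s=pickle.load(open("pics/w3.pkl","rb"));cal=bot.get_calibration("wrist");d=np.load("pics/w3d.npy");im=cv2.imread("pics/w3.png")
W=cloud(cal,d,s);hsv=cv2.cvtColor(im,cv2.COLOR_BGR2HSV);z=W[...,2]
c,sn=np.cos(-.1292),np.sin(-.1292)
def tb(P): q=P-np.array([601.3,-57.3,0]);return np.stack([c*q[...,0]+sn*q[...,1],-sn*q[...,0]+c*q[...,1],q[...,2]],-1)
Bx=tb(W)
for r in range(105,190,6):
    seg=im[r,300:340].astype(int).sum(1);k=np.where(d[r,300:340]<d[r,290:300].mean()-6)[0]
    print(r,[300+k.min(),300+k.max()] if len(k) else None, np.median(Bx[r,300+k],0).round(1) if len(k) else None)
print("proj bar/tip",proj(cal,np.array([bw(54,0,95),bw(28,0,103),bw(89,0,95)]),s).round(1))
m=np.zeros(z.shape,bool);m[235:310,265:380]=1
tab=m&(hsv[...,0]>100)&(hsv[...,0]<130)&(hsv[...,1]>150)
q=Bx[tab];q=q[~np.isnan(q[:,0])];print("tab box frame med",np.median(q,0).round(1),q.min(0).round(1),q.max(0).round(1))
u,sv,vt=np.linalg.svd(q-q.mean(0),full_matrices=False);print(vt.round(3))
# back wall
bw_=Bx[85:100,200:290].reshape(-1,3);print("backwall",np.nanmedian(bw_,0).round(1))
for cc in(190,230,400,450):print(cc,np.nanmedian(Bx[90:170:8,cc],0).round(1))
bwm=Bx[85:180,220:290].reshape(-1,3);A=np.c_[bwm[:,1:],np.ones(len(bwm))];print("x = a*y+b*z+c",np.linalg.lstsq(A,bwm[:,0],rcond=None)[0])
# side walls inner
for r in(130,150,170):print("walls",r,Bx[r,160].round(1),Bx[r,478].round(1))
print("floor",np.nanmedian(Bx[215:235,220:400,2]))
```

```text
105 [np.int64(314), np.int64(314)] [nan nan nan]
111 [np.int64(322), np.int64(322)] [nan nan nan]
117 None None
123 [np.int64(314), np.int64(322)] [80.1  3.  98.3]
129 [np.int64(314), np.int64(322)] [74.7  2.9 98.4]
135 [np.int64(314), np.int64(322)] [70.2  2.8 97.6]
141 [np.int64(314), np.int64(322)] [64.6  2.8 98.1]
147 [np.int64(314), np.int64(322)] [59.7  2.7 97.9]
153 [np.int64(314), np.int64(322)] [54.1  2.6 98.7]
159 [np.int64(314), np.int64(322)] [49.9  2.6 97.9]
165 [np.int64(314), np.int64(322)] [45.1  2.5 97.9]
171 [np.int64(314), np.int64(322)] [40.2  2.4 98.1]
177 [np.int64(313), np.int64(332)] [nan nan nan]
183 [np.int64(313), np.int64(322)] [ 26.4   2.5 104.4]
189 None None
proj bar/tip [[322.2 157. ]
 [321.8 182.2]
 [322.6 116.8]]
tab box frame med [-70.6  -0.8 194.6] [-72.3 -20.7 152.8] [-50.9  14.1 200.2]
[[-0.026 -0.019 -0.999]
 [ 0.013 -1.     0.018]
 [-1.    -0.013  0.027]]
backwall [ 89.8  49.8 115.1]
190 [89.8 92.7 84.4]
230 [89.9 64.9 84.3]
400 [ 89.9 -53.9  86.1]
450 [ 90.3 -88.9  85.5]
 ** On entry to DLASCL parameter number  4 had an illegal value
 ** On entry to DLASCL parameter number  4 had an illegal valueTraceback (most recent call last):
  File "<stdin>", line 21, in <module>
    x, resids, rank, s = _umath_linalg.lstsq(a, b, rcond,
                         ~~~~~~~~~~~~~~~~~~~^^^^^^^^^^^^^
                                             signature=signature)
                                             ^^^^^^^^^^^^^^^^^^^^
    raise LinAlgError("SVD did not converge in Linear Least Squares")
numpy.linalg.LinAlgError: SVD did not converge in Linear Least Squares
```

```bash
sed -i 's/bx=np.array.*/bx=np.array([602.4,-54.9])/' ik.py
cat > pb.py <<'E'
import sys
from ik import bw
from plan import *
a=list(map(float,sys.argv[1:]));plan(bw(*a[:3]),-7.4,a[3] if len(a)>3 else 45)
s=bot.sense();q=s["tcp_pos"]-bw(0,0,0);c,n=np.cos(-.1292),np.sin(-.1292);print("tcp in box",(c*q[0]+n*q[1]).round(1),(-n*q[0]+c*q[1]).round(1),q[2].round(1))
E
python3 pb.py -2.5 0 136
```

```text
Traceback (most recent call last):
  File "pb.py", line 4, in <module>
    a=list(map(float,sys.argv[1:]));plan(bw(*a[:3]),-7.4,a[3] if len(a)>3 else 45)
                                         ~~^^^^^^^^
  File "ik.py", line 14, in bw
    c,s=np.cos(th),np.sin(th);return np.array([bx[0]+c*x-s*y,bx[1]+s*x+c*y,z])
               ^^
NameError: name 'th' is not defined
```

```bash
sed -i 's/^bx=np.array.*/bx=np.array([602.4,-54.9]);th=-.1292/' ik.py; python3 pb.py -2.5 0 136
```

```text
t 5.62 j [-0.27  0.47  2.31  2.89  0.42 -1.45] tcp [544.7 -51.8 136.9] F [-0.1 -0.7 -0.8] op 35.4
yaw -6.8 lean 44.4
d mm [55.2 -2.8 -0.9] share rot [ 0.0005 -0.0031 -0.0025] deg 0.7
tcp in box -57.6 -4.4 136.9
```

```bash
python3 -m handwheel '[0.012,-0.0005,0,0,-0.001,-0.0008, 0.015,-0.0005,0,0,-0.001,-0.0008, 0.015,-0.0005,0,0,-0.001,-0.0008, 0.013,-0.001,-0.01,0,0,0, 0,0,-0.015,0,0,0, 0,0,-0.018,0,0,0, 0,0,-0.015,0,0,0, 0,0,0,0,0,0]' ; python3 pb.py -2.5 0 55.5
```

```text
time_s: 6.28
tcp_pos: [600.9, -63.0, 75.4]
tcp_rot: [0.029, 0.922, -0.063, 0.381]
wrist_force: [-0.5, -0.6, -0.5]
opening: 36.0
t 6.28 j [-0.25  0.66  2.22  3.    0.53 -1.53] tcp [600.9 -63.   75.4] F [-0.5 -0.6 -0.5] op 36.0
yaw -7.7 lean 44.9
d mm [ -1.    8.4 -19.9] share rot [ 0.0015 -0.0006  0.003 ] deg 0.6
tcp in box -0.4 -8.2 75.4
```

```bash
python3 -m handwheel '[-0.001,0.004,-0.006,0.0005,0,0.001, -0.001,0.003,-0.008,0.0005,0,0.001, 0,0.001,-0.006,0,0,0.001, 0,0,0,0,0,0,0,0,0,0,0,0]' ; python3 pb.py -2.5 0 55.5
```

```text
time_s: 6.7
tcp_pos: [597.9, -58.6, 54.4]
tcp_rot: [0.026, 0.923, -0.061, 0.379]
wrist_force: [-0.9, 0.4, -1.4]
opening: 35.8
t 6.7 j [-0.24  0.72  2.24  3.01  0.6  -1.54] tcp [597.9 -58.6  54.4] F [-0.9  0.4 -1.4] op 35.8
yaw -7.6 lean 44.7
d mm [2.  4.1 1.1] share rot [ 0.0003 -0.0016  0.0014] deg 0.4
tcp in box -4.0 -4.3 54.4
```

```bash
python3 -m handwheel '[0.001,0.004,0.001,0,-0.001,0.001, 0,0.001,0,0,0,0, 0,0,0,0,0,0]' ; python3 pb.py -2.5 0 55.5
python3 - <<'E'
from rig import bot
from h import *
import pickle
s=bot.sense();p,d=bot.camera("wrist");cv2.imwrite("pics/w4.png",p[:,:,::-1]);np.save("pics/w4d.npy",d);pickle.dump(s,open("pics/w4.pkl","wb"))
E
```

```text
time_s: 6.95
tcp_pos: [599.4, -54.1, 57.0]
tcp_rot: [0.026, 0.922, -0.06, 0.382]
wrist_force: [0.3, -0.0, -0.1]
opening: 35.8
t 6.95 j [-0.23  0.72  2.24  3.02  0.6  -1.54] tcp [599.4 -54.1  57. ] F [ 0.3 -0.  -0.1] op 35.8
yaw -7.4 lean 45.0
d mm [ 0.5 -0.5 -1.5] share rot [ 0.0004 -0.0001  0.0007] deg 0.1
tcp in box -3.1 0.4 57.0
```

View pics/w4.png

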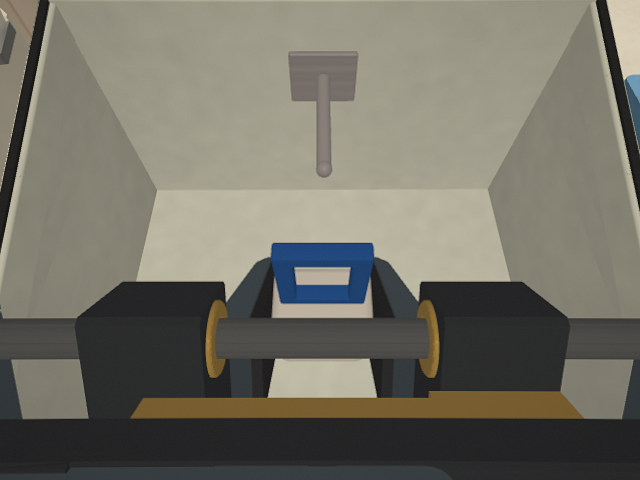

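The tip (324,170) lines up with the slot (322,275). One numeric check of the height.

```bash
cat > m4.py <<'E'
import sys
from rig import bot
from h import *
from ik import bw
import pickle
n=sys.argv[1]
s=pickle.load(open(f"pics/{n}.pkl","rb"));cal=bot.get_calibration("wrist");d=np.load(f"pics/{n}d.npy");im=cv2.imread(f"pics/{n}.png")
W=cloud(cal,d,s);hsv=cv2.cvtColor(im,cv2.COLOR_BGR2HSV)
c,sn=np.cos(-.1292),np.sin(-.1292);q=W-bw(0,0,0);B=np.stack([c*q[...,0]+sn*q[...,1],-sn*q[...,0]+c*q[...,1],q[...,2]],-1)
m=np.zeros((480,640),bool);m[235:310,265:380]=1
tab=m&(hsv[...,0]>100)&(hsv[...,0]<130)&(hsv[...,1]>150);q=B[tab];q=q[~np.isnan(q[:,0])]
print("tab",np.percentile(q,[2,50,98],axis=0).round(1).tolist(),"mid y",(np.percentile(q[:,1],3)+np.percentile(q[:,1],97))/2)
for r in range(100,186,10):
    k=[i for i in range(305,345) if d[r,i]>0 and d[r,i]<np.median(d[r,290:303])-8]
    if k:print(r,k[0],k[-1],np.nanmedian(B[r,k],0).round(1))
E
python3 m4.py w4
```

```text
tab [[-18.1, -13.6, 86.8], [-17.1, 0.5, 114.6], [-12.4, 14.6, 119.5]] mid y 0.4933103089276969
100 316 329 [69.9  0.  98. ]
110 316 329 [63.5  0.1 98.4]
120 316 329 [57.7  0.1 98.4]
130 316 329 [52.2  0.1 98.2]
140 316 330 [47.1 -0.1 97.9]
150 316 330 [42.  -0.1 97.7]
160 316 330 [36.4 -0.  98.3]
170 316 331 [ 25.8  -0.2 105.2]
```

```bash
python3 -m handwheel '[0.006,-0.0005,-0.001,0,0,0, 0.008,-0.0005,-0.001,0,0,0, 0.008,-0.0005,0,0,0,0, 0,0,0,0,0,0]' ; python3 pb.py 66.5 0 55.0
```

```text
time_s: 7.33
tcp_pos: [624.2, -55.7, 55.8]
tcp_rot: [0.026, 0.922, -0.06, 0.382]
wrist_force: [0.5, -0.0, -0.8]
opening: 36.0
t 7.33 j [-0.22  0.72  2.18  3.02  0.54 -1.53] tcp [624.2 -55.7  55.8] F [ 0.5 -0.  -0.8] op 36.0
yaw -7.4 lean 45.1
d mm [44.1 -7.8 -0.8] share rot [0.0005 0.0004 0.0006] deg 0.2
tcp in box 21.7 2.0 55.8
```

```bash
python3 -m handwheel '[0.006,-0.003,-0.0005,0,0,0, 0.008,-0.0015,0,0,0,0, 0.006,-0.0005,0,0,0,0, 0,0,0,0,0,0]' ; python3 pb.py 66.5 0 55.0
```

```text
time_s: 7.67
tcp_pos: [647.3, -61.3, 55.4]
tcp_rot: [0.026, 0.921, -0.06, 0.383]
wrist_force: [-0.1, -0.7, -0.6]
opening: 35.7
t 7.67 j [-0.22  0.72  2.12  3.01  0.48 -1.52] tcp [647.3 -61.3  55.4] F [-0.1 -0.7 -0.6] op 35.7
yaw -7.4 lean 45.1
d mm [21.1 -2.1 -0.4] share rot [0.0006 0.0007 0.0005] deg 0.2
tcp in box 45.3 -0.6 55.4
```

No force; the slot is passing over the tip.

```bash
python3 -m handwheel '[0.006,-0.0005,0,0,0,0, 0.007,-0.0005,0,0,0,0, 0.006,-0.0005,0,0,0,0, 0,0,0,0,0,0]' ; python3 pb.py 66.5 0 42.5
python3 - <<'E'
from rig import bot
from h import *
import pickle
s=bot.sense();p,d=bot.camera("wrist");cv2.imwrite("pics/w5.png",p[:,:,::-1]);np.save("pics/w5d.npy",d);pickle.dump(s,open("pics/w5.pkl","wb"))
E
```

```text
time_s: 8.0
tcp_pos: [668.2, -63.1, 55.3]
tcp_rot: [0.026, 0.922, -0.06, 0.383]
wrist_force: [-0.1, 0.5, -0.3]
opening: 36.0
t 8.0 j [-0.21  0.72  2.06  3.    0.43 -1.51] tcp [668.2 -63.1  55.3] F [-0.1  0.5 -0.3] op 36.0
yaw -7.4 lean 45.1
d mm [  0.1  -0.4 -12.8] share rot [0.0006 0.0006 0.0006] deg 0.2
tcp in box 66.3 0.3 55.3
```

View pics/w5.png

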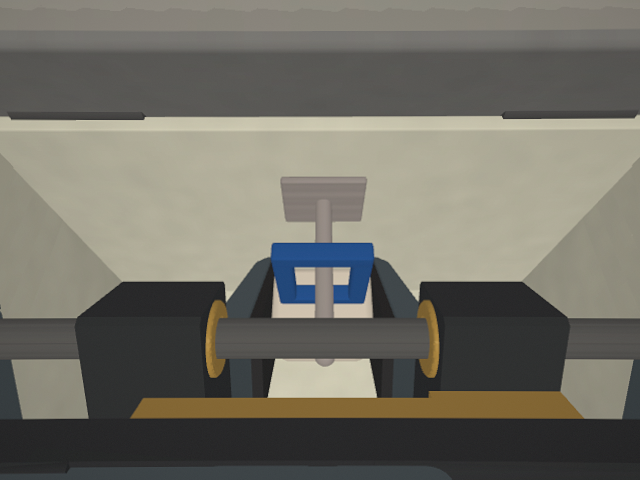

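The bar runs through the slot: plate (323,200), bar under the tab, tip (324,362). I lower it onto the bar.

```bash
python3 -m handwheel '[0,0,-0.003,0,0,0, 0,0,-0.004,0,0,0, 0,0,-0.003,0,0,0, 0,0,-0.0015,0,0,0,0,0,0,0,0,0]' ; python3 pb.py 66.5 0 42.5
```

```text
time_s: 8.47
tcp_pos: [666.9, -62.7, 42.4]
tcp_rot: [0.026, 0.922, -0.06, 0.382]
wrist_force: [0.3, 0.6, 5.8]
opening: 35.9
t 8.47 j [-0.21  0.75  2.07  3.01  0.47 -1.52] tcp [666.9 -62.7  42.4] F [0.3 0.6 5.8] op 35.9
yaw -7.4 lean 45.1
d mm [ 1.5 -0.7  0.1] share rot [0.0005 0.0003 0.0005] deg 0.1
tcp in box 64.9 0.5 42.4
```

```bash
python3 -m handwheel '[0,0,0.0005,0,0,0,0,0,0,0,0,0,0,0,0,0,0,0,0,0,0,0,0,0,0,0,0,0,0,0,0,0,0,0,0,0]' 0.8 ; python3 pb.py 66.5 0 42.5
python3 - <<'E'
from rig import bot
from h import *
import pickle
s=bot.sense();p,d=bot.camera("wrist");cv2.imwrite("pics/w6.png",p[:,:,::-1]);np.save("pics/w6d.npy",d);pickle.dump(s,open("pics/w6.pkl","wb"))
E
```

```text
time_s: 8.97
tcp_pos: [666.4, -62.7, 42.6]
tcp_rot: [0.026, 0.922, -0.06, 0.382]
wrist_force: [-0.6, 0.3, -0.0]
opening: 71.9
t 8.97 j [-0.21  0.75  2.07  3.01  0.47 -1.52] tcp [666.4 -62.7  42.6] F [-0.6  0.3 -0. ] op 71.9
yaw -7.4 lean 45.0
d mm [ 1.9 -0.7 -0.1] share rot [0.0005 0.0001 0.0006] deg 0.1
tcp in box 64.5 0.5 42.6
```

View pics/w6.png

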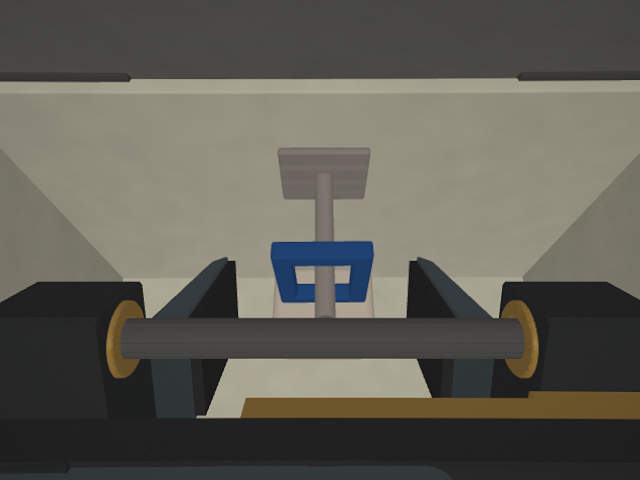

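Released; the cartridge hangs on the bar, with the tab at (322,272) over it. I retreat along the tool axis.

```bash
python3 -m handwheel '[-0.006,0.0008,0.006,0,0,0, -0.01,0.0013,0.01,0,0,0, -0.012,0.0015,0.012,0,0,0, -0.012,0.0015,0.012,0,0,0,0,0,0,0,0,0]' 1; python3 pb.py 0 0 110; python3 -m handwheel '[-0.015,0.0015,0.015,0,0,0, -0.02,0.002,0.02,0,0,0, -0.02,0.002,0.02,0,0,0, -0.02,0.002,0.02,0,0,0,-0.02,0.002,0.02,0,0,0,0,0,0,0,0,0]'; python3 pb.py -70 0 180;  python3 - <<'E'
from rig import bot
from h import *
import pickle
s=bot.sense();p,d=bot.camera("wrist");cv2.imwrite("pics/w7.png",p[:,:,::-1]);np.save("pics/w7d.npy",d);pickle.dump(s,open("pics/w7.pkl","wb"))
E
```

```text
time_s: 9.43
tcp_pos: [621.7, -56.8, 85.4]
tcp_rot: [0.026, 0.922, -0.06, 0.381]
wrist_force: [-0.4, -0.7, -0.3]
opening: 91.0
t 9.43 j [-0.22  0.64  2.17  2.99  0.45 -1.5 ] tcp [621.7 -56.8  85.4] F [-0.4 -0.7 -0.3] op 91.0
yaw -7.4 lean 44.9
d mm [-19.3   1.9  24.6] share rot [ 0.0004 -0.0004  0.0005] deg 0.1
tcp in box 19.4 0.6 85.4
time_s: 9.93
tcp_pos: [520.5, -46.6, 184.5]
tcp_rot: [0.026, 0.922, -0.06, 0.382]
wrist_force: [0.2, -0.2, -0.9]
opening: 90.9
t 9.93 j [-0.27  0.3   2.32  2.79  0.28 -1.33] tcp [520.5 -46.6 184.5] F [ 0.2 -0.2 -0.9] op 90.9
yaw -7.4 lean 45.0
d mm [12.4  0.7 -4.5] share rot [ 0.0007 -0.0003  0.0007] deg 0.2
tcp in box -82.3 -2.3 184.5
```

View pics/w7.png

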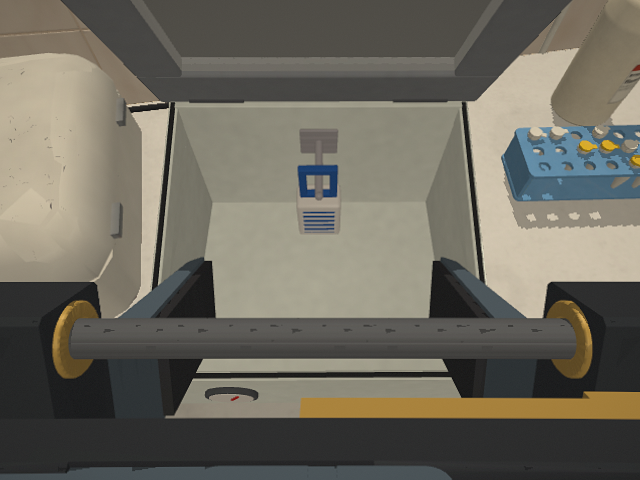

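The cartridge hangs on the hook (319,200) and nothing touches it. Next, the cover plane from this view.

```bash
cat > cv.py <<'E'
from rig import bot
from h import *
from ik import *
import pickle
s=pickle.load(open("pics/w7.pkl","rb"));cal=bot.get_calibration("wrist");d=np.load("pics/w7d.npy")
W=cloud(cal,d,s);c,sn=np.cos(th),np.sin(th);q=W-bw(0,0,0);B=np.stack([c*q[...,0]+sn*q[...,1],-sn*q[...,0]+c*q[...,1],q[...,2]],-1)
for r in range(2,100,6):print(r,B[r,320].round(1),B[r,160].round(1))
Wt=np.load("pics/topW.npy");q=Wt-bw(0,0,0);Bt=np.stack([c*q[...,0]+sn*q[...,1],-sn*q[...,0]+c*q[...,1],q[...,2]],-1)
print("pad rows")
for cc in(160,200,240):
  for r in range(126,182,3):print(cc,r,Bt[r,cc].round(0),end=" ")
  print()
E
python3 cv.py
```

```text
2 [ 46.9  -1.6 234.4] [ 48.4  75.  233.2]
8 [ 49.   -1.6 230.1] [ 48.8  76.1 230. ]
14 [ 52.   -1.6 225.2] [ 51.3  78.1 225.3]
20 [ 53.7  -1.5 220.8] [ 54.9  80.5 219.8]
26 [ 56.9  -1.5 215.4] [ 56.1  82.1 215.7]
32 [ 59.2  -1.5 210.4] [ 58.9  84.3 210.3]
38 [ 61.6  -1.5 205.2] [ 61.3  86.5 205.1]
44 [ 66.3  -1.5 198.1] [ 61.3  87.7 201.4]
50 [ 67.5  -1.5 193.3] [ 61.4  88.9 197.5]
56 [ 71.7  -1.5 186.1] [ 62.7  90.7 192.7]
62 [ 74.3  -1.5 179.9] [ 66.9  93.9 185.3]
68 [ 78.7  -1.5 172. ] [ 70.9  97.  177.9]
74 [ 78.9  -1.5 167.2] [ 75.4 100.5 169.8]
80 [ 78.9  -1.4 162.5] [ 78.5 103.4 162.6]
86 [ 83.1  -1.4 154. ] [ 81.9 106.5 154.8]
92 [ 88.7  -1.4 144. ] [ 88.1 111.1 144.2]
98 [nan nan nan] [ 91.9 114.6 135.4]
pad rows
160 126 [ 95.  96. 155.] 160 129 [ 86.  90. 176.] 160 132 [ 79.  86. 185.] 160 135 [ 74.  84. 190.] 160 138 [ 66.  79. 207.] 160 141 [ 58.  74. 221.] 160 144 [ 51.  69. 237.] 160 147 [ 43.  63. 254.] 160 150 [ 32.  52. 292.] 160 153 [ 26.  48. 305.] 160 156 [ 21.  45. 312.] 160 159 [ 16.  43. 318.] 160 162 [ 11.  42. 321.] 160 165 [  7.  41. 322.] 160 168 [  3.  41.
[... 352 characters left out ...]
260.] 200 156 [ 30.  -7. 296.] 200 159 [ 23. -10. 310.] 200 162 [ 19. -11. 309.] 200 165 [ 13. -14. 324.] 200 168 [  9. -14. 321.] 200 171 [  5. -14. 318.] 200 174 [  1. -15. 318.] 200 177 [36. 49. 10.] 200 180 [30. 48. 12.] 
240 126 [145. -15.   4.] 240 129 [140. -14.  -1.] 240 132 [103. -37. 146.] 240 135 [ 95. -40. 161.] 240 138 [ 87. -42. 174.] 240 141 [ 81. -44. 179.] 240 144 [ 73. -46. 194.] 240 147 [ 65. -50. 211.] 240 150 [ 58. -52. 223.] 240 153 [ 51. -55. 239.] 240 156 [ 43. -58. 256.] 240 159 [ 33. -63. 292.] 240 162 [ 26. -66. 307.] 240 165 [ 21. -67. 310.] 240 168 [ 16. -69. 321.] 240 171 [ 11. -70. 323.] 240 174 [  7. -70. 320.] 240 177 [  3. -70. 320.] 240 180 [ 39. -28.  12.]
```

```bash
cat > t2.py <<'E'
from ik import *
from rig import bot
j=bot.sense()["joint_pos"];print(j.round(2))
q=j
for x,z in((-110,230),(-130,290)):
    q,e=ik(bw(x,0,z),-7.4,45,q);print(x,z,q.round(2),round(e,1))
print("push")
a=1.1
k=[-.2,.5,1.5,0,1,1.5]
for pos,l in((bw(57,0,360),15),(bw(57,0,310),15),(bw(20,0,250),15),(bw(-60,0,150),15),(bw(-68,0,104),15)):
    k,e=ik(pos,-7.4,l,k);print(pos.round(),k.round(2),round(e,1))
E
python3 t2.py
```

```text
[-0.27  0.31  2.32  2.79  0.28 -1.33]
-110 230 [-0.27  0.13  2.3   2.18  0.12 -0.71] 0.0
-130 290 [-0.28 -0.05  2.24  0.56  0.21  0.91] 0.0
push
[659. -62. 360.] [-0.19  0.31  1.27  0.02  1.29  1.5 ] 0.0
[659. -62. 310.] [-0.19  0.34  1.36  0.02  1.17  1.5 ] 0.0
[622. -57. 250.] [-0.2   0.34  1.54  0.02  1.    1.49] 0.0
[543. -47. 150.] [-0.21  0.36  1.86  0.03  0.66  1.46] 0.0
[535. -46. 104.] [-0.21  0.44  1.93  0.04  0.52  1.45] 0.0
```

```bash
python3 -m handwheel '[-0.01,0.01,0.01,0,0,0.02, -0.01,0.01,0.01,0,0,0.02, -0.005,0.01,0.02,0,0,0.02, 0,0,0.03,0,0,0.01,0,0,0.03,0,0,0]'; python3 pb.py -130 0 290 40;python3 -m handwheel '[0,0,0.03,0,0,0, 0,0,0.03,0,0.015,0, 0,0,0.03,0,0.02,0, 0,0,0.03,0,0.02,0,0,0,0.02,0,0.02,0]' 0; python3 pb.py -20 0 370 15
```

```text
time_s: 10.4
tcp_pos: [514.2, -22.8, 224.4]
tcp_rot: [-0.008, 0.921, -0.006, 0.388]
wrist_force: [-0.2, 0.6, 0.3]
opening: 91.4
t 10.4 j [-0.33  0.18  2.28  1.91  0.26 -0.57] tcp [514.2 -22.8 224.4] F [-0.2  0.6  0.3] op 91.4
yaw -1.5 lean 45.7
d mm [-40.7 -15.4  65.6] share rot [-0.0042  0.032  -0.0392] deg 9.1
tcp in box -91.6 20.5 224.4
time_s: 10.82
tcp_pos: [524.4, 1.4, 265.4]
tcp_rot: [-0.041, 0.926, 0.009, 0.374]
wrist_force: [0.6, 1.4, 0.8]
opening: 60.5
t 10.82 j [-0.31  0.08  2.17  1.07  0.34  0.31] tcp [524.4   1.4 265.4] F [0.6 1.4 0.8] op 60.5
yaw -1.1 lean 43.7
d mm [ 58.1 -53.7 104.6] share rot [-0.0149  0.1623 -0.0492] deg 30.6
tcp in box -84.6 45.8 265.4
```

```bash
python3 -m handwheel '[0,-0.004,0.035,-0.002,0.03,-0.004, 0,-0.006,0.035,-0.002,0.03,-0.006, 0,-0.008,0.03,-0.003,0.03,-0.009, 0,-0.008,0.02,-0.003,0.03,-0.01,0,-0.008,0.01,-0.003,0.03,-0.01,0,0,0,0,0,0]' 0; python3 pb.py 57 0 370 15
```

```text
time_s: 11.32
tcp_pos: [533.9, 3.3, 327.6]
tcp_rot: [-0.048, 0.965, -0.012, 0.259]
wrist_force: [0.6, 1.7, 1.7]
opening: 21.0
t 11.32 j [-0.24  0.03  1.83  0.29  0.81  1.2 ] tcp [533.9   3.3 327.6] F [0.6 1.7 1.7] op 21.0
yaw -3.2 lean 29.7
d mm [125.  -65.5  42.4] share rot [-0.0262  0.0857 -0.0375] deg 17.5
tcp in box -75.4 48.9 327.6
```

```bash
python3 -m handwheel '[0,-0.015,0.03,-0.006,0.021,-0.009, 0,-0.015,0.03,-0.006,0.021,-0.009, 0.005,-0.015,0.01,-0.006,0.021,-0.009, 0,-0.015,0,-0.006,0.021,-0.009,0,0,0,0,0,0]' 0; python3 pb.py 57 0 370 15
```

```text
time_s: 11.73
tcp_pos: [531.3, -52.5, 387.4]
tcp_rot: [-0.001, 0.991, -0.06, 0.118]
wrist_force: [-1.1, -0.4, -0.8]
opening: 0.7
t 11.73 j [-0.24  0.11  1.47  0.05  1.33  1.45] tcp [531.3 -52.5 387.4] F [-1.1 -0.4 -0.8] op 0.7
yaw -7.0 lean 13.5
d mm [127.6  -9.8 -17.4] share rot [-0.0061 -0.0074 -0.0035] deg 1.8
tcp in box -70.8 -6.8 387.4
```

```bash
python3 -m handwheel '[0.02,-0.001,0,-0.001,-0.001,0, 0.03,-0.002,0,-0.001,-0.001,0, 0.03,-0.002,-0.003,-0.001,-0.001,0, 0.025,-0.002,-0.003,-0.001,-0.001,0,0.015,-0.001,0,0,0,0,0,0,0,0,0,0]' 0; python3 pb.py 60 0 312 15
python3 - <<'E'
from rig import bot
import cv2
p,d=bot.camera("top");cv2.imwrite("pics/t8.png",p[:,:,::-1])
p,d=bot.camera("scene");cv2.imwrite("pics/s8.png",p[:,:,::-1])
E
```

```text
time_s: 12.23
tcp_pos: [656.4, -51.9, 370.8]
tcp_rot: [-0.006, 0.991, -0.047, 0.125]
wrist_force: [-0.4, -0.1, -0.6]
opening: 0.9
t 12.23 j [-0.2   0.31  1.25  0.05  1.34  1.46] tcp [656.4 -51.9 370.8] F [-0.4 -0.1 -0.6] op 0.9
yaw -5.6 lean 14.3
d mm [  5.5 -10.7 -58.8] share rot [-0.0081 -0.0028 -0.0122] deg 2.7
tcp in box 53.2 9.9 370.8
```

View pics/s8.png

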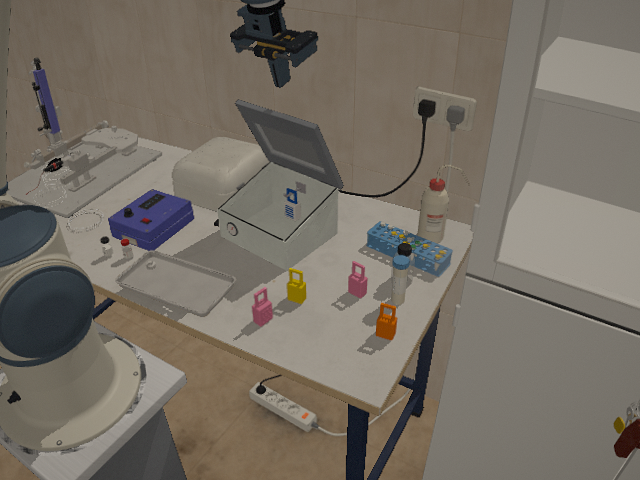

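View pics/t8.png

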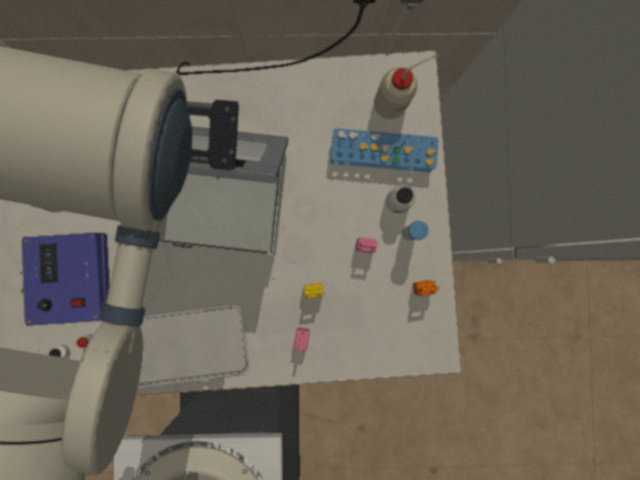

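```bash
python3 -m handwheel '[0.003,-0.005,-0.005,-0.003,-0.001,-0.004, 0.003,-0.004,-0.015,-0.003,-0.001,-0.004, 0.002,-0.003,-0.02,-0.002,-0.001,-0.004, 0,0,-0.015,0,0,0,0,0,0,0,0,0]' 0; python3 pb.py 60 0 312 15
```

```text
time_s: 12.75
tcp_pos: [658.9, -63.2, 313.4]
tcp_rot: [0.008, 0.989, -0.063, 0.132]
wrist_force: [-0.1, -0.2, -0.3]
opening: 0.8
t 12.75 j [-0.2   0.34  1.36  0.02  1.18  1.5 ] tcp [658.9 -63.2 313.4] F [-0.1 -0.2 -0.3] op 0.8
yaw -7.3 lean 15.2
d mm [ 3.   0.6 -1.4] share rot [-0.0002  0.0013 -0.0005] deg 0.2
tcp in box 57.1 -1.0 313.4
```

```bash
python3 - <<'E'
import numpy as np
a=np.arange(1.1,-.2571,-.0971)
x=95-188*np.cos(a)+17*np.sin(a)+15.5;z=130+188*np.sin(a)+17*np.cos(a)+4.1
for i in range(len(a)):print(round(a[i],3),x[i].round(1),z[i].round(1),*( (round(.9917*(x[i]-x[i-1]),1),round(-.1288*(x[i]-x[i-1]),1),round(z[i]-z[i-1],1)) if i else ()))
E
python3 -m handwheel '[-0.004,0.0007,-0.001,0,0,0,-0.004,0.0005,-0.001,0,0,0,-0.004,0.0005,-0.001,0,0,0,-0.003,0.0005,-0.001,0,0,0,0,0,0,0,0,0]' 0; python3 pb.py 40 0 309 15
```

```text
1.1 40.4 309.4
1.003 23.7 301.7 -16.5 2.1 -7.6
0.906 7.9 292.5 -15.7 2.0 -9.2
0.809 -7.0 281.8 -14.8 1.9 -10.7
0.712 -20.8 269.7 -13.7 1.8 -12.1
0.615 -33.3 256.4 -12.4 1.6 -13.4
0.517 -44.5 241.9 -11.1 1.4 -14.5
0.42 -54.2 226.3 -9.6 1.3 -15.5
0.323 -62.4 209.9 -8.1 1.1 -16.4
0.226 -68.9 192.8 -6.5 0.8 -17.1
0.129 -73.8 175.1 -4.8 0.6 -17.7
0.032 -76.9 157.1 -3.1 0.4 -18.1
-0.065 -78.2 138.8 -1.3 0.2 -18.3
-0.162 -77.8 120.5 0.4 -0.1 -18.3
time_s: 13.17
tcp_pos: [642.0, -60.7, 312.2]
tcp_rot: [0.008, 0.989, -0.063, 0.135]
wrist_force: [0.8, 0.6, 0.7]
opening: 0.5
t 13.17 j [-0.2   0.31  1.4   0.02  1.16  1.49] tcp [642.  -60.7 312.2] F [0.8 0.6 0.7] op 0.5
yaw -7.3 lean 15.5
d mm [ 0.   0.6 -3.2] share rot [-0.0002  0.0029 -0.0008] deg 0.5
tcp in box 40.0 -0.6 312.2
```

```bash
python3 -m handwheel '[-0.003,0.0005,-0.002,0,0,0,-0.003,0.0005,-0.002,0,0,0,-0.004,0.0005,-0.002,0,0,0,0,0,0,0,0,0]' 0; python3 pb.py 23.7 0 301.7 15; python3 -m handwheel '[-0.004,0.0005,-0.002,0,0,0,-0.004,0.0005,-0.002,0,0,0,-0.004,0.0005,-0.002,0,0,0,0,0,0,0,0,0]' 0; python3 pb.py 23.7 0 301.7 15
```

```text
time_s: 13.5
tcp_pos: [633.2, -59.6, 308.8]
tcp_rot: [0.008, 0.988, -0.063, 0.138]
wrist_force: [1.3, -0.1, -1.0]
opening: 0.7
t 13.5 j [-0.2   0.3   1.44  0.02  1.13  1.49] tcp [633.2 -59.6 308.8] F [ 1.3 -0.1 -1. ] op 0.7
yaw -7.3 lean 15.9
d mm [-7.3  1.6 -7.1] share rot [ 0.0003  0.0052 -0.0008] deg 0.9
tcp in box 31.2 -0.7 308.8
time_s: 13.83
tcp_pos: [620.9, -58.0, 302.6]
tcp_rot: [0.008, 0.988, -0.063, 0.139]
wrist_force: [2.6, -0.1, -0.3]
opening: 0.4
t 13.83 j [-0.2   0.28  1.47  0.02  1.1   1.49] tcp [620.9 -58.  302.6] F [ 2.6 -0.1 -0.3] op 0.4
yaw -7.3 lean 16.0
d mm [ 5.   0.  -0.9] share rot [ 0.0003  0.0057 -0.0008] deg 1.0
tcp in box 18.8 -0.6 302.6
```

```bash
python3 -m handwheel '[-0.004,0.0005,-0.002,0,0.001,0,-0.004,0.0005,-0.002,0,0.001,0,-0.004,0.0005,-0.002,0,0.001,0,0,0,0,0,0,0]' 0; python3 pb.py 7.9 0 292.5 15
python3 - <<'E'
from rig import bot
import cv2
p,d=bot.camera("scene");cv2.imwrite("pics/s9.png",cv2.resize(p[60:260,180:380,::-1],None,fx=3,fy=3))
p,d=bot.camera("wrist");cv2.imwrite("pics/w9.png",p[:,:,::-1])
E
```

```text
time_s: 14.17
tcp_pos: [608.9, -56.4, 296.3]
tcp_rot: [0.008, 0.989, -0.063, 0.135]
wrist_force: [3.1, -0.1, -0.3]
opening: 0.4
t 14.17 j [-0.2   0.28  1.5   0.02  1.09  1.49] tcp [608.9 -56.4 296.3] F [ 3.1 -0.1 -0.3] op 0.4
yaw -7.3 lean 15.5
d mm [ 1.4  0.5 -3.8] share rot [ 0.0003  0.0027 -0.0008] deg 0.5
tcp in box 6.6 -0.7 296.3
```

View pics/s9.png

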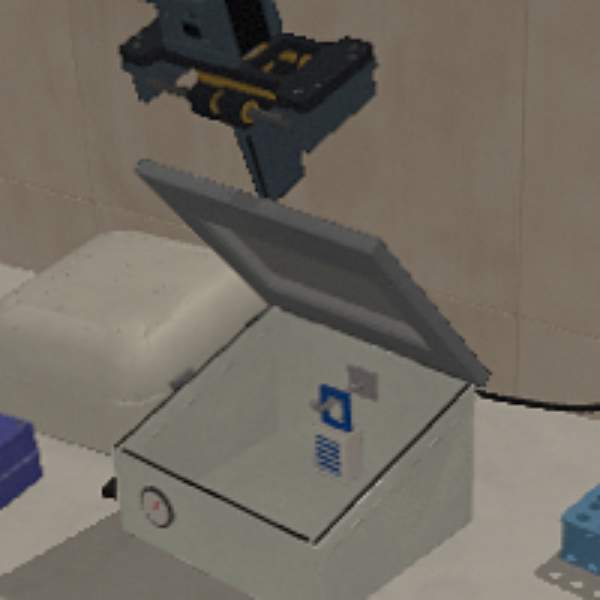

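View pics/w9.png

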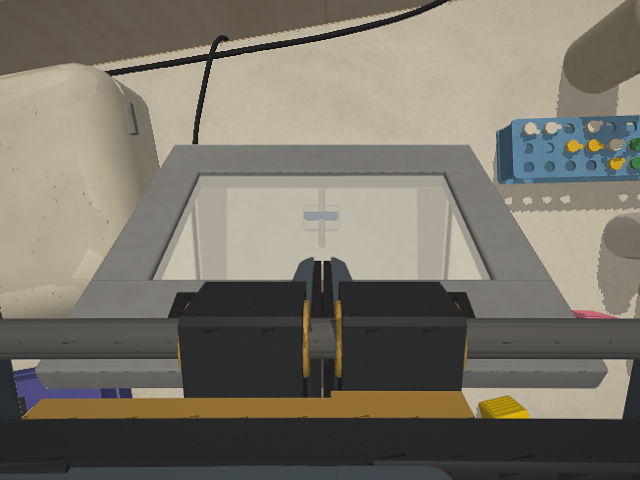

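The cover moves with the finger on the strip; force is about 3 N. I continue along the arc.

```bash
python3 -m handwheel '[-0.0038,0.0005,-0.0036,0,0.0005,0,-0.0038,0.0005,-0.0036,0,0.0005,0,-0.0038,0.0005,-0.0036,0,0.0005,0,-0.0036,0.0005,-0.0036,0,0.0005,0,-0.0036,0.0005,-0.0036,0,0.0005,0,-0.0035,0.0005,-0.0036,0,0,0]' 0; python3 pb.py -20.8 0 269.7 15
python3 - <<'E'
from rig import bot
E
```

```text
time_s: 14.77
tcp_pos: [587.8, -53.7, 276.2]
tcp_rot: [0.009, 0.989, -0.063, 0.133]
wrist_force: [0.9, -0.0, 5.6]
opening: 0.2
t 14.77 j [-0.2   0.26  1.58  0.02  1.03  1.48] tcp [587.8 -53.7 276.2] F [ 0.9 -0.   5.6] op 0.2
yaw -7.2 lean 15.3
d mm [-6.   1.5 -6.5] share rot [ 0.0006  0.0017 -0.0008] deg 0.4
tcp in box -14.7 -0.7 276.2
```

```bash
python3 -m handwheel '[-0.0036,0.0005,-0.0034,0,0.0003,0,-0.0035,0.0005,-0.0035,0,0.0003,0,-0.0035,0.0005,-0.0036,0,0.0003,0,-0.0034,0.0005,-0.0036,0,0.0003,0,-0.0033,0.0005,-0.0037,0,0,0,-0.0032,0.0005,-0.0038,0,0,0,-0.0031,0.0005,-0.0038,0,0,0,-0.003,0.0005,-0.0039,0,0,0]' 0; python3 pb.py -44.5 0 241.9 15
```

```text
time_s: 15.43
tcp_pos: [559.2, -49.8, 244.9]
tcp_rot: [0.01, 0.989, -0.063, 0.132]
wrist_force: [3.4, -1.0, 2.3]
opening: 0.3
t 15.43 j [-0.21  0.25  1.69  0.02  0.94  1.48] tcp [559.2 -49.8 244.9] F [ 3.4 -1.   2.3] op 0.3
yaw -7.2 lean 15.2
d mm [-0.9  0.6 -3. ] share rot [ 0.001   0.001  -0.0008] deg 0.3
tcp in box -43.5 -0.5 244.9
```

```bash
python3 -m handwheel '[-0.0028,0.0003,-0.0041,0,0,0,-0.0027,0.0003,-0.0042,0,0,0,-0.0026,0.0003,-0.0043,0,0,0,-0.0025,0.0003,-0.0044,0,0,0,-0.0023,0.0003,-0.0044,0,0,0,-0.0022,0.0003,-0.0045,0,0,0,-0.0021,0.0003,-0.0045,0,0,0,-0.002,0.0003,-0.0045,0,0,0]' 0; python3 pb.py -62.4 0 209.9 15
```

```text
time_s: 16.1
tcp_pos: [537.7, -47.0, 206.1]
tcp_rot: [0.01, 0.989, -0.063, 0.132]
wrist_force: [2.5, -0.3, 1.9]
opening: 0.6
t 16.1 j [-0.21  0.27  1.79  0.03  0.82  1.47] tcp [537.7 -47.  206.1] F [ 2.5 -0.3  1.9] op 0.6
yaw -7.2 lean 15.2
d mm [2.8 0.1 3.8] share rot [ 0.0009  0.001  -0.0008] deg 0.3
tcp in box -65.1 -0.5 206.1
```

```bash
python3 -m handwheel '[-0.0015,0.0002,-0.0047,0,0,0,-0.0014,0.0002,-0.0047,0,0,0,-0.0013,0.0002,-0.0047,0,0,0,-0.0012,0.0001,-0.0047,0,0,0,-0.001,0.0001,-0.0047,0,0,0,-0.0009,0.0001,-0.0045,0,0,0,-0.0008,0.0001,-0.0045,0,0,0,-0.0007,0.0001,-0.0045,0,0,0]' 0; python3 pb.py -76.5 0 160 15
```

```text
time_s: 16.77
tcp_pos: [526.5, -45.5, 164.4]
tcp_rot: [0.009, 0.989, -0.063, 0.131]
wrist_force: [1.0, -1.8, 2.5]
opening: 0.5
t 16.77 j [-0.21  0.32  1.87  0.03  0.69  1.46] tcp [526.5 -45.5 164.4] F [ 1.  -1.8  2.5] op 0.5
yaw -7.2 lean 15.0
d mm [ 0.1  0.5 -4.4] share rot [ 0.0007  0.0002 -0.0008] deg 0.2
tcp in box -76.5 -0.5 164.4
```

```bash
python3 -m handwheel '[-0.0004,0.0001,-0.004,0,0,0,-0.0003,0,-0.004,0,0,0,-0.0003,0,-0.004,0,0,0,-0.0002,0,-0.004,0,0,0,0,0,-0.0038,0,0,0,0,0,-0.0036,0,0,0,0,0,-0.0034,0,0,0,0,0,-0.0032,0,0,0]' 0; python3 pb.py -77 0 102 15
```

```text
time_s: 17.43
tcp_pos: [524.3, -45.3, 130.5]
tcp_rot: [0.009, 0.99, -0.063, 0.13]
wrist_force: [0.3, -2.1, 2.1]
opening: 0.3
t 17.43 j [-0.21  0.37  1.91  0.04  0.6   1.46] tcp [524.3 -45.3 130.5] F [ 0.3 -2.1  2.1] op 0.3
yaw -7.2 lean 14.9
d mm [  1.8   0.3 -28.5] share rot [ 0.0007 -0.0005 -0.0009] deg 0.2
tcp in box -78.7 -0.6 130.5
```

```bash
python3 -m handwheel '[0.0002,0,-0.003,0,0,0,0.0002,0,-0.003,0,0,0,0.0003,0,-0.003,0,0,0,0.0003,0,-0.0025,0,0,0,0.0003,0,-0.0025,0,0,0,0.0003,0,-0.002,0,0,0]' 0; python3 pb.py -77 0 102 15
```

```text
time_s: 17.93
tcp_pos: [525.6, -45.3, 112.3]
tcp_rot: [0.009, 0.99, -0.063, 0.129]
wrist_force: [-1.6, -1.3, 2.7]
opening: 0.7
t 17.93 j [-0.21  0.41  1.93  0.04  0.55  1.45] tcp [525.6 -45.3 112.3] F [-1.6 -1.3  2.7] op 0.7
yaw -7.2 lean 14.9
d mm [  0.5   0.3 -10.3] share rot [ 0.0006 -0.0008 -0.0008] deg 0.2
tcp in box -77.4 -0.3 112.3
```

```bash
python3 -m handwheel '[0.0002,0,-0.002,0,0,0,0.0002,0,-0.0018,0,0,0,0.0002,0,-0.0015,0,0,0,0.0002,0,-0.0012,0,0,0,0,0,-0.001,0,0,0]' 0; python3 pb.py -77 0 102 15
```

```text
time_s: 18.35
tcp_pos: [526.7, -45.3, 103.9]
tcp_rot: [0.009, 0.99, -0.063, 0.129]
wrist_force: [-0.5, -1.6, 2.4]
opening: 0.1
t 18.35 j [-0.21  0.43  1.93  0.04  0.52  1.45] tcp [526.7 -45.3 103.9] F [-0.5 -1.6  2.4] op 0.1
yaw -7.2 lean 14.9
d mm [-0.7  0.3 -1.9] share rot [ 0.0006 -0.0007 -0.0008] deg 0.2
tcp in box -76.3 -0.2 103.9
```

```bash
for i in 1 2; do :; done; python3 -m handwheel '[0,0,-0.001,0,0,0,0,0,-0.001,0,0,0,0,0,-0.001,0,0,0,0,0,0,0,0,0]' 0; python3 pb.py -77 0 102 15
```

```text
time_s: 18.68
tcp_pos: [526.9, -45.3, 102.9]
tcp_rot: [0.009, 0.989, -0.062, 0.131]
wrist_force: [1.1, -0.2, 0.2]
opening: 0.6
t 18.68 j [-0.21  0.43  1.94  0.04  0.52  1.45] tcp [526.9 -45.3 102.9] F [ 1.1 -0.2  0.2] op 0.6
yaw -7.2 lean 15.1
d mm [-0.9  0.3 -0.9] share rot [ 0.0008  0.0002 -0.0009] deg 0.2
tcp in box -76.1 -0.2 102.9
```

```bash
python3 -m handwheel '[0,0,-0.002,0,0,0,0,0,-0.002,0,0,0]' 0; python3 pb.py -77 0 102 15;python3 -m handwheel '[0,0,-0.002,0,0,0,0,0,-0.003,0,0,0]' 0; python3 pb.py -77 0 102 15
```

```text
time_s: 18.85
tcp_pos: [527.3, -45.3, 102.3]
tcp_rot: [0.01, 0.989, -0.062, 0.133]
wrist_force: [-34.0, 1.6, 84.1]
opening: 0.5
t 18.85 j [-0.21  0.43  1.94  0.04  0.51  1.45] tcp [527.3 -45.3 102.3] F [-34.    1.6  84.1] op 0.5
yaw -7.2 lean 15.3
d mm [-1.2  0.3 -0.3] share rot [ 0.0011  0.0016 -0.001 ] deg 0.4
tcp in box -75.7 -0.2 102.3
time_s: 19.02
tcp_pos: [527.4, -45.3, 102.2]
tcp_rot: [0.01, 0.989, -0.062, 0.136]
wrist_force: [-41.1, 2.7, 107.0]
opening: 0.4
t 19.02 j [-0.21  0.43  1.94  0.04  0.5   1.45] tcp [527.4 -45.3 102.2] F [-41.1   2.7 107. ] op 0.4
yaw -7.1 lean 15.7
d mm [-1.3  0.3 -0.2] share rot [ 0.0016  0.0034 -0.0011] deg 0.7
tcp in box -75.7 -0.1 102.2
```

The wrist force reached about 115 N, too close to the 120 N limit: I chained a second push before reading the first one. The cover is firmly home, so I back off now.

```bash
python3 -m handwheel '[0,0,0.002,0,0,0,-0.001,0,0.004,0,0,0,-0.005,0,0.02,0,0,0,-0.01,0,0.03,0,0,0,-0.01,0,0.04,0,0,0,-0.01,0,0.04,0,0,0,-0.01,0,0.03,0,0,0,0,0,0,0,0,0]' 0; python3 pb.py -77 0 102 15
python3 - <<'E'
from rig import bot
import cv2,numpy as np,pickle
s=bot.sense()
for n in("scene","top","wrist"):
    p,d=bot.camera(n);cv2.imwrite(f"pics/{n}F.png",p[:,:,::-1]);np.save(f"pics/{n}Fd.npy",d)
pickle.dump(s,open("pics/wristF.pkl","wb"))
E
```

```text
time_s: 19.68
tcp_pos: [476.5, -43.8, 275.3]
tcp_rot: [0.01, 0.989, -0.062, 0.134]
wrist_force: [1.0, -0.3, 1.1]
opening: 0.2
t 19.68 j [-0.24  0.09  1.81  0.03  0.97  1.44] tcp [476.5 -43.8 275.3] F [ 1.  -0.3  1.1] op 0.2
yaw -7.1 lean 15.5
d mm [  49.6   -1.2 -173.3] share rot [ 0.001   0.0025 -0.0013] deg 0.5
tcp in box -126.3 -5.2 275.3
```

View pics/sceneF.png

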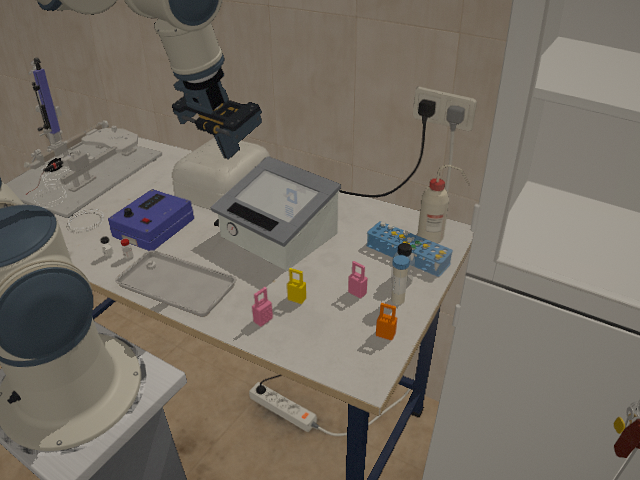

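View pics/wristF.png

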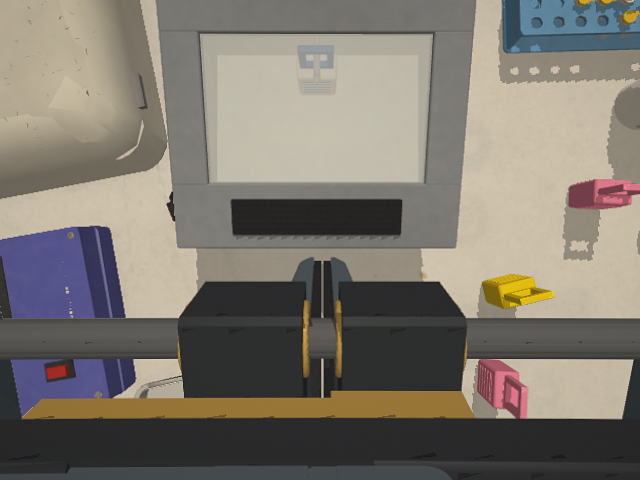

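The cover is down, and the cartridge shows through the window, still hanging (wrist (316,70), scene (291,197)). The bystanders are in place. I check the cover angle numerically.

Run:
```python
from rig import bot
from h import *
from ik import *
import pickle
s=pickle.load(open("pics/wristF.pkl","rb"));d=np.load("pics/wristFd.npy")
W=cloud(bot.get_calibration("wrist"),d,s);c,sn=np.cos(th),np.sin(th);q=W-bw(0,0,0);B=np.stack([c*q[...,0]+sn*q[...,1],-sn*q[...,0]+c*q[...,1],q[...,2]],-1)
P=np.r_[B[20:240,185:200].reshape(-1,3),B[20:240,440:450].reshape(-1,3)];P=P[~np.isnan(P).any(1)]
k=np.linalg.lstsq(np.c_[P[:,:2],np.ones(len(P))],P[:,2],rcond=None)[0];print("slope angle",np.arctan(k[0]),"expected .257; roll",k[1],"height at x=-80",k[0]*-80+k[2],"expected",130-.263*175+14/np.cos(.257))
a,b=cv2.imread("pics/top0.png"),cv2.imread("pics/topF.png")
for t in("rack","amber_bottle","tall_tube"):print(t,[(round(x["p"],2),[round(float(v)) for v in x["extent"]]) for x in bot.boxes_of(t,"top")])
print(bot.sense()["wrist_force"])
```

```text
slope angle 0.26035770787662293 expected .257; roll 0.0005983169083707551 height at x=-80 103.10363669379613 expected 98.45041803814371
rack [(0.81, [384, 150, 110, 48])]
amber_bottle [(0.79, [402, 199, 32, 30])]
tall_tube [(0.92, [414, 231, 26, 22])]
[0.0365238  0.28796692 0.33226674]
```

Run:
```python
from rig import bot
print(bot.job_done(),bot.sense()["time_s"])
```

```text
the job is handed in; nothing more can be done
the job is handed in; nothing more can be done
```

The white and blue cartridge hangs by its slot on the hook, and the cover is closed all the way. I handed the job in at about 20 s, with the hand clear of everything.

- **Cartridge:** I gripped it with the tool leaning 45°, put the slot over the hook tip and lowered it until the bar took the load (about 6 N). After letting go, the wrist view showed it hanging. It could still be seen hanging through the cover window after closing.
- **Cover:** I pushed it down by the rubber strip along its arc, slowing to about 1 mm steps at the end, mostly at 2 to 6 N. The measured slope was 0.260 rad against 0.257 when closed. The fingertip stopped within 1 mm of the height expected for a closed cover.
- **Bystanders:** The rack, bottle and tube were found where they started, to within 1 or 2 pixels in the top view.

**Two things were less clean:**
- **Force peak:** after the cover was home I pressed twice more in one command without reading the force in between. It peaked at about 115 N in the readings, below the 120 N limit but too close. I backed off at once.
- **Height disagreement:** the camera depth put the cover face about 4.6 mm higher than the nominal figure. I went by the slope, the fingertip contact height and the hard stop, which all say it is closed.

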